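# Put the machine tooling away and lock the drawer

### The job

Put the grinder's loose tooling away: pull open the drawer of the low green tool cabinet, lay every stepped stop block and slotted clamp bar that is on the bench inside it, and only then push the drawer fully shut. Then lock it by knocking the steel lock pin on the cabinet's top fully down with the mallet (the gripper itself must not touch the pin), and stand the mallet upright in the middle of its black rubber pad again. Leave everything else on the bench where it is.

Things in the scene. Friction and masses are not known exactly. Their poses are not given: they have to be found in the camera images.
- cab: low green steel tool cabinet, 280 deep x 320 wide x 100 mm high, fixed, one drawer across its front, which is its -x side. Origin: centre of its underside; its front face lies 140 mm towards its -x; z up. Its place and yaw vary
- cab_drawer0 (a joint): how far the drawer is out, m: 0 fully shut, 0.197 its stop; it slides towards the cabinet's -x (about 5 N to move it; it stays where it is left) and may start up to 30 mm ajar. Out about 0.16 m leaves room to load it
- drawer_handle (a point): middle of the drawer's handle, a round steel bar 11 mm thick and 120 mm long parallel to the front (along y), its centre line 45 mm in front of the drawer's front, 76 mm above the bench, 12 mm below the front panel's top edge and 24 mm below the cabinet's top
- drawer_floor (a point): centre of the drawer's inner floor, axes those of the cabinet; moves with the drawer. Inside: 235 mm (x) by 278 mm (y), walls 56 mm high and 6 mm thick, front panel 15 mm thick with its top 66 mm above the floor. With the drawer out by q the part of it clear of the cabinet's top reaches from x = -0.117 to x = q - 0.124
- lock_pin (a joint): how far the lock pin is driven down, m: 0 up (start), 0.020 fully home; stiff (about 8 N to move), stays where it is left
- lock_pin_top (a point): centre of the top face of the lock pin's round steel head (32 mm diameter), near the front right of the cabinet's top as the robot sees it; the pin is upright in a 20 mm high collar on the cabinet's top, its top 50 mm above the cabinet's top when up, 30 mm when home
- block_a: stop block: machine-green cast block in three steps, 90 x 34 mm footprint, 42 mm high (steps at 20, 32 and 42 mm, the highest towards +x), all 34 mm wide, with a steel thumb-screw standing 22 mm out of its -x end; 0.3 kg. Origin: centre of the footprint, on the underside; x along its length. May be absent (None from the start). To be put away
- block_b: stop block: machine-green cast block in three steps, 90 x 34 mm footprint, 42 mm high (steps at 20, 32 and 42 mm, the highest towards +x), all 34 mm wide, with a steel thumb-screw standing 22 mm out of its -x end; 0.3 kg. Origin: centre of the footprint, on the underside; x along its length. May be absent (None from the start). To be put away
- bar_a: slotted clamp bar: bright steel bar with round ends and a slot through its middle, 110 x 34 x 20 mm, lying flat, a dark bolt head 8 mm high on its +x end; 0.28 kg. Origin: centre of the underside; x along its length. May be absent (None from the start). To be put away
- bar_b: slotted clamp bar: bright steel bar with round ends and a slot through its middle, 110 x 34 x 20 mm, lying flat, a dark bolt head 8 mm high on its +x end; 0.28 kg. Origin: centre of the underside; x along its length. May be absent (None from the start). To be put away
- mallet: mallet, 0.42 kg, standing on one face of its head with the handle level. Head: upright cylinder 50 mm in diameter and 86 mm high, white plastic faces, dark steel between. Handle: wood, 22 mm wide, 28 mm high, its axis 45 mm above the lower face, pointing to -x and ending 143 mm from the head's axis. Origin: centre of the head's lower face
- mallet_grip (a point): a point on the axis of the mallet's handle, 60 mm from the head's axis, 45 mm above the lower face
- pad: the mallet's black rubber pad, 110 x 100 x 4 mm, fixed flat on the bench. Origin: centre of its underside
- mug: white mug, 76 mm across, 90 mm high; bystander, to be left alone
- oil: grey plastic oil bottle, 60 mm across, 150 mm high; bystander, to be left alone
- spectacles: brown spectacle frame lying flat, 130 mm wide; bystander, to be left alone
- brush: hand brush with wooden handle, 200 mm long; bystander, to be left alone
- driver: screwdriver with black handle, 200 mm long; bystander, to be left alone
- tin: steel tin, 70 mm across, 60 mm high, standing on the cabinet's top; bystander, to be left alone
There are look-alikes about, which are no part of the job. Of the things that look like the mallet, the middle-sized one is meant.

How it is judged:
By the outcome, as a careful person would: the job done as asked, in the order asked, and still so for the second after the job is handed in, with the robot touching nothing.
Of block_a, block_b, bar_a, bar_b only 2 to 4 are there at a start; the rules pass over those that are not, and their reading is None.
At some moment in a run one of block_a, block_b, bar_a, bar_b may be knocked a few centimetres aside while the robot is not near it.
It also fails if it takes over 210 s, if anything falls off the work surface, if the arm or the gripper's body presses on something with over 40 N, if the wrist force passes 120 N, or if a joint passes its speed limit or range.

### The arm

A 6-joint arm with a two-finger parallel gripper is mounted at the origin on the work surface. World frame = base frame: x ahead of the robot, y to its left, z up, the work surface at z = 0. Lengths are in m, angles in rad, forces in N, time in s.
With the tool pointing down it reaches from about 0.35 to 0.925 m from the base axis. Payload 6.4 kg.
Tool frame: the origin (TCP) lies at the very end of the fingers, on their centre line; the grasp point (between the pads) lies env.grip_depth behind it (env.grip_depth is the distance from the TCP to the grasp point, in m); z points along the fingers, y is the line along which they close (so a half turn about z gives the same grasp; the last joint's range is limited). The gripper opens to 94 mm and grips with 3 to 60 N. Pads are 16 mm wide; open, the fingers measure 119 mm over their backs; the gripper's body (75 mm by 177 mm) begins 78 mm behind the grasp point.
Start: joints at [-1.472, 0.245, 1.558, -0, 1.339, -0.174], TCP at [0.175, -0.626, 0.205] pointing down, gripper open.
Joint ranges: [-3.13, 3.13], [-1.02, 2.26], [0.13, 2.54], [-0.95, 4.09], [0.21, 2.88], [-2.74, 2.74]. Speed limits (rad/s): [2.57, 2.57, 3.14, 3.14, 3.14, 3.14].

### API

Orientations are given as a unit quaternion [w, x, y, z].
In Python, from workcell import telemetry, eyes, env gives the robot as it stands.
- The arm moves only by the tool arm_command, never from a script. Its argument "deltas" is a list that holds one entry, the list of rows, each a list of 7 numbers: the turn, a rotation vector about the tool's x, y, z in degrees, then the shift along the tool's x, y, z in m, then the finger opening in m, from 0 to 0.094. In form: [[[ax, ay, az, x, y, z, fingers], ...]]. A call has 1 to 20 rows; each row is the pose to reach, as a shift and turn from the pose commanded when the call began, along the tool's axes at that moment; what a row does not reach only later rows make up. A row lasts 1/10 s, in which the tool goes at most 50 mm and 8.59 degrees, less where a joint would pass 70% of its speed; a pose out of reach is approached as far as the arm can. A call with a gripper value outside its range is refused whole. The fingers move at their own pace and stop on an object; "force" is the grip in N (left out, the last holds). Time passes only in rows, so rows that repeat a pose let the fingers close. It gives the time, the measured TCP pose, the force, the opening and the grip force at its end, in the units of the state.
- telemetry.get_state(): the state, without advancing time (a new reading comes with each control period).
- eyes.snapshot(name): name is "scene" or "top" or "wrist"; returns a dict with "image" (400x640x3 uint8, blue, green, red), "mtx" (3x3 intrinsics, pixels), "R" (3x3) and "t" (3): a world point X has camera coordinates R X + t; the wrist camera has in their place "tool_from_camera" (4x4, takes a point from camera to tool coordinates, whose origin is the TCP and whose axes are the flange's). Camera axes: x right, y down, z forward; pixel columns grow to the right and rows downward; lengths in m; the calibration is good to about 2 mm. A picture is of the moment at which its call begins: read the wrist's pose just before it. There is no depth.
- env.finish_job(): hands the job in; it is judged then, once.
The state is a dict: "time_s": time; "joints": joint angles; "joint_velocities": joint speeds; "joint_torque": joint torques, N m; "tcp_pos": TCP position; "eef_rot": TCP orientation; "wrist_force": force on the tool from outside, world axes, zero at the start; "ft_torque": the same for the moment, N m; "opening": finger opening in m; "grasp_force": force on a finger pad.
Only numpy, scipy, OpenCV 4.12 (cv2) and the standard library are available. Lean on these libraries where they do the work, as an engineer would, in place of code of your own. Each camera call takes 0.05 s, during which the arm holds its last target. There are 200 camera calls.

## Working session

There is one attempt and no reset: what is moved stays moved. The work goes in short steps, Python scripts to look and compute and a tool call to move; the robot and the scene stay as the last step left them, time stands still between calls to the robot, and variables do not carry over. Pictures are saved under pics/ and viewed, at most 14 in all, crops included, and the job is handed in when it is done.

Besides the shell and the picture viewer there is one more tool, called after "Emit:" as name(argument=value, ...), one argument or row to a line, values as JSON. arm_command: Moves the arm, as the interface text tells. Its arguments: {"type":"object","properties":{"deltas":{"type":"array"},"force":{"type":"number"}},"required":["deltas"]}

```bash
ls; mkdir -p pics; python3 - <<'E'
from workcell import telemetry, eyes, env
import cv2,pickle
s=telemetry.get_state();print(s,env.grip_depth)
d={}
for n in("scene","top"):
    d[n]=eyes.snapshot(n);cv2.imwrite(f"pics/{n}0.png",d[n]["image"]);print(n,d[n]["mtx"],d[n]["R"],d[n]["t"])
w=eyes.snapshot("wrist");print(w["tool_from_camera"],w["mtx"])
pickle.dump(d,open("d0.pkl","wb"))
E
```

```text
pics
{'time_s': 0.0, 'joints': array([-1.47209175e+00,  2.45818229e-01,  1.55898392e+00,  8.26867701e-06,
        1.33869266e+00, -1.74106543e-01]), 'joint_velocities': array([ 0.00144404,  0.00114836, -0.00078842, -0.00166215, -0.00147288,
        0.000333  ]), 'joint_torque': array([-8.54101268e-05, -4.15836275e+01, -3.14597332e+01,  6.85080118e-02,
        3.31987243e-02, -1.32279188e-04]), 'tcp_pos': array([ 0.17508051, -0.6253637 ,  0.20435888]), 'eef_rot': array([-9.50249983e-04,  9.90710860e-01,  1.35981939e-01,  3.98677729e-05]), 'wrist_force': array([-0.02759548,  0.07500333,  0.17442941]), 'ft_torque': array([ 0.01960529,  0.00453523, -0.00769976]), 'grasp_force': 0.0, 'opening': 0.09388320170368777} 0.0188
scene [[386.41714731   0.         322.03074776]
 [  0.         386.41714731 202.87269863]
 [  0.           0.           1.        ]] [[-0.79673887  0.60428948  0.00643429]
 [ 0.33084717  0.44507312 -0.83213585]
 [-0.50571467 -0.66086621 -0.55453451]] [ 0.46687819 -0.06789943  1.59846187]
top [[466.9099726    0.         319.82208933]
 [  0.         466.9099726  204.41174604]
 [  0.           0.           1.        ]] [[-0.01728878 -0.99963505  0.02075711]
 [-0.99500682  0.01516032 -0.09864884]
 [ 0.09829815 -0.02235899 -0.9949058 ]] [-0.0250399   0.57984942  1.39260579]
[[ 8.50617124e-04 -9.68667918e-01 -2.48358090e-01  7.17843839e-02]
 [ 9.99999224e-01  5.97854973e-04  1.09315357e-03 -6.61996331e-04]
 [-9.10420670e-04 -2.48358827e-01  9.68667675e-01 -1.78619210e-01]
 [ 0.00000000e+00  0.00000000e+00  0.00000000e+00  1.00000000e+00]] [[337.66386659   0.         314.63532456]
 [  0.         337.66386659 202.4171785 ]
 [  0.           0.           1.        ]]
```

View pics/top0.png

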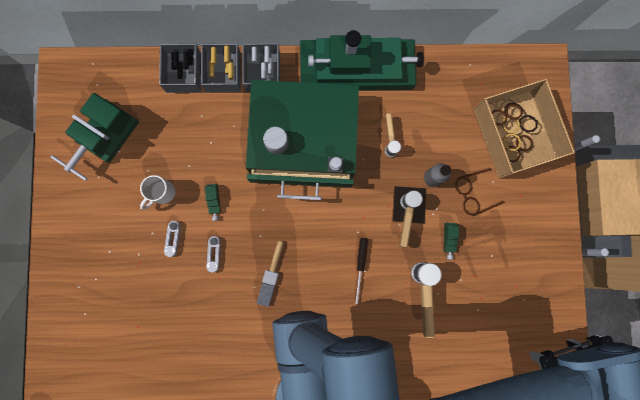

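View pics/scene0.png

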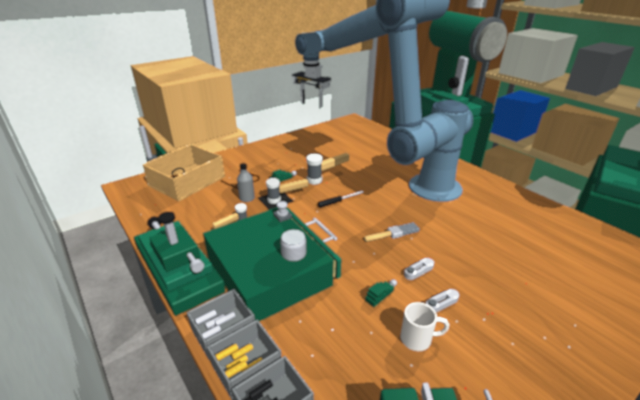

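```bash
cat > h.py <<'E'
import numpy as np,cv2
from scipy.spatial.transform import Rotation as Rn
from workcell import telemetry, eyes, env
def ray(s,px,z):
    R,t=s["R"],s["t"];d=R.T@np.linalg.inv(s["mtx"])@np.array([px[0],px[1],1.]);c=-R.T@t
    return c+d*(z-c[2])/d[2]
def proj(s,X):
    p=s["mtx"]@(s["R"]@np.asarray(X,float)+s["t"]);return p[:2]/p[2]
def wrist():
    st=telemetry.get_state();s=eyes.snapshot("wrist");T=np.eye(4)
    T[:3,:3]=Rn.from_quat(np.roll(st["eef_rot"],-1)).as_matrix();T[:3,3]=st["tcp_pos"]
    M=np.linalg.inv(T@s["tool_from_camera"]);s["R"],s["t"]=M[:3,:3],M[:3,3];return s
def plan(*targets,half=True):
    """targets (x,y,z,yaw of tool x in rad): deltas from the present pose; yaw mod pi if half."""
    st=telemetry.get_state();R0=Rn.from_quat(np.roll(st["eef_rot"],-1));p0=st["tcp_pos"];x=R0.as_matrix()[:,0]
    psi=np.arctan2(x[1],x[0]);print("t",round(st["time_s"],1),"tcp",p0.round(4),"yaw",round(np.degrees(psi),1),"open",round(st["opening"],4),"F",st["wrist_force"].round(1))
    for X in targets:
        c=[X[3]+k*np.pi for k in((-2,-1,0,1,2) if half else(-2,0,2))]
        j1=np.arctan2(X[1],X[0]);c=[v for v in c if abs(j1+np.pi/2-v)<2.6] or c
        y=min(c,key=lambda v:abs(v-psi))
        Rt=Rn.from_matrix(np.array([[np.cos(y),np.sin(y),0],[np.sin(y),-np.cos(y),0],[0,0,-1.]]))
        rv=np.degrees((R0.inv()*Rt).as_rotvec());d=R0.inv().apply(np.array(X[:3])-p0)
        print(rv.round(2),d.round(4),"rows",max(np.ceil(np.linalg.norm(d)/.05),np.ceil(np.linalg.norm(rv)/8.59)))
E
python3 - <<'E'
from h import *
import pickle
d=pickle.load(open("d0.pkl","rb"));s=d["top"];im=s["image"]
hsv=cv2.cvtColor(im,cv2.COLOR_BGR2HSV)
g=cv2.inRange(hsv,(65,80,20),(95,255,255))
n,l,st,c=cv2.connectedComponentsWithStats(g)
for i in range(1,n):
    if st[i,4]>60:
        r=cv2.minAreaRect(np.argwhere(l==i)[:,::-1].astype(np.float32));print(st[i],c[i].round(1),r)
im2=im[70:340,150:480];cv2.imwrite("pics/c1.png",cv2.resize(im2[:220,:270],None,fx=2.7,fy=2.7,interpolation=cv2.INTER_CUBIC))
cv2.imwrite("pics/c2.png",cv2.resize(im[70:270,290:480],None,fx=3,fy=3,interpolation=cv2.INTER_CUBIC))
E
```

```text
[  246    35   170   139 13639] [323.8 101.1] ((331.649658203125, 102.50749206542969), (164.6443328857422, 138.57688903808594), 2.862405300140381)
[  66   93   72   68 2265] [101.9 126.1] ((101.03845977783203, 127.19230651855469), (54.083274841308594, 51.30976867675781), 33.690067291259766)
[248 175 105   9 486] [299.4 178.9] ((300.0043029785156, 178.9071807861328), (104.2593765258789, 4.8319854736328125), 2.6630008220672607)
[205 184  14  30 268] [211.8 198.3] ((211.598388671875, 198.55477905273438), (28.463850021362305, 10.673943519592285), 82.23483276367188)
[445 223  14  29 347] [450.9 236.7] ((451.5, 237.0), (28.0, 13.0), 90.0)
```

View pics/c1.png

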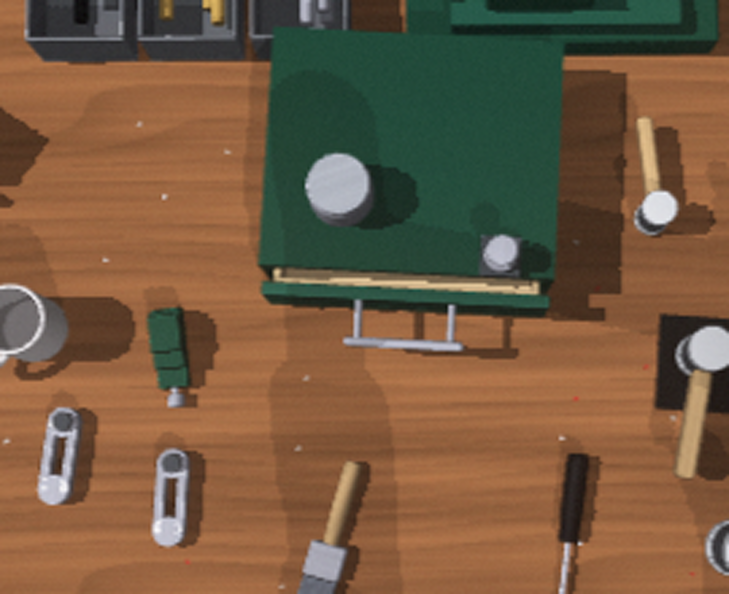

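View pics/c2.png

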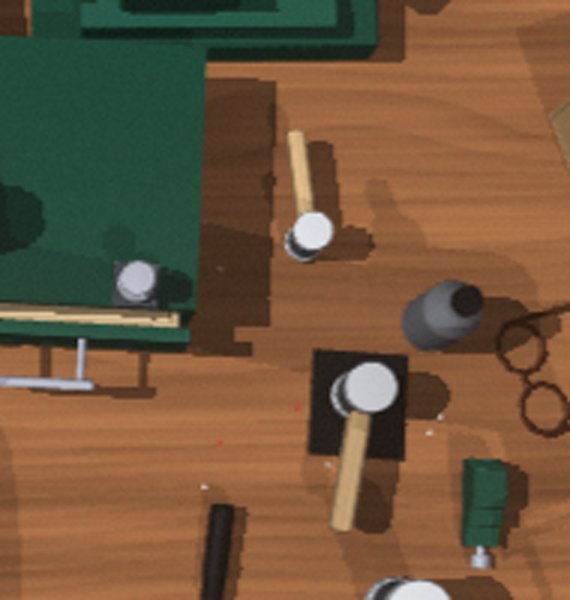

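```bash
python3 - <<'E'
from h import *
import pickle
d=pickle.load(open("d0.pkl","rb"));s=d["top"]
A=lambda u,v:(150+u/2.7,70+v/2.7)
B=lambda u,v:(290+u/3,70+v/3)
def P(n,px,z):
    X=ray(s,px,z);print(n,X.round(4),"r",np.hypot(*X[:2]).round(3))
    return X
def pair(a,b):
    v=b-a;print("   len",np.linalg.norm(v).round(4),"yaw",np.degrees(np.arctan2(v[1],v[0])).round(1),"mid",((a+b)/2).round(4))
pair(P("hL",A(345,342),.076),P("hR",A(462,348),.076))
a=P("cabFL",A(262,266),.1);b=P("cabFR",A(551,280),.1);c=P("cabRL",A(272,28),.1);e=P("cabRR",A(563,42),.1)
pair(a,b);pair(a,c);pair(c,e);pair(b,e)
print("cab",((a+b+c+e)/4).round(4))
P("pin",A(503,251),.15);P("pinB",B(138,280),.15)
pair(P("tinc",A(337,183),.16),a)
pair(P("b1screw",A(176,398),.012),P("b1far",A(165,308),.042))
pair(P("b1l",A(150,312),.042),P("b1r",A(181,308),.042))
pair(P("b2screw",B(481,562),.012),P("b2far",B(486,460),.042))
pair(P("b2l",B(464,460),.042),P("b2r",B(506,460),.042))
pair(P("bar1-",A(52,503),.01),P("bar1bolt",A(66,408),.02))
pair(P("bar2-",A(167,546),.01),P("bar2bolt",A(174,450),.02))
pair(P("head",B(371,388),.09),P("handend",B(342,527),.063))
print("pad",[ray(s,B(*q),.004).round(4) for q in((313,350),(407,356),(404,459),(308,452))])
# mallet head bottom circle
P("headbot",B(355,398),.004)
E
```

```text
hL [0.5995 0.0899 0.076 ] r 0.606
hR [ 0.591  -0.0375  0.076 ] r 0.592
   len 0.1277 yaw -93.8 mid [0.5953 0.0262 0.076 ]
cabFL [0.6803 0.1767 0.1   ] r 0.703
cabFR [ 0.6608 -0.1343  0.1   ] r 0.674
cabRL [0.9444 0.1653 0.1   ] r 0.959
cabRR [ 0.9255 -0.154   0.1   ] r 0.938
   len 0.3116 yaw -93.6 mid [0.6705 0.0212 0.1   ]
   len 0.2644 yaw -2.5 mid [0.8124 0.171  0.1   ]
   len 0.3199 yaw -93.4 mid [0.935  0.0056 0.1   ]
   len 0.2655 yaw -4.3 mid [ 0.7931 -0.1441  0.1   ]
cab [0.8027 0.0134 0.1   ]
pin [ 0.6838 -0.0801  0.15  ] r 0.688
pinB [ 0.6827 -0.0792  0.15  ] r 0.687
tinc [0.7556 0.0911 0.16  ] r 0.761
   len 0.1288 yaw 131.3 mid [0.7179 0.1339 0.13  ]
b1screw [0.546  0.2859 0.012 ] r 0.616
b1far [0.6447 0.2925 0.042 ] r 0.708
   len 0.1034 yaw 3.9 mid [0.5953 0.2892 0.027 ]
b1l [0.6404 0.3092 0.042 ] r 0.711
b1r [0.6444 0.2748 0.042 ] r 0.701
   len 0.0347 yaw -83.4 mid [0.6424 0.292  0.042 ]
b2screw [ 0.412 -0.432  0.012] r 0.597
b2far [ 0.5145 -0.4327  0.042 ] r 0.672
   len 0.1068 yaw -0.4 mid [ 0.4633 -0.4324  0.027 ]
b2l [ 0.5149 -0.4104  0.042 ] r 0.658
b2r [ 0.5142 -0.453   0.042 ] r 0.685
   len 0.0426 yaw -90.9 mid [ 0.5145 -0.4317  0.042 ]
bar1- [0.4302 0.4243 0.01  ] r 0.604
bar1bolt [0.5361 0.4072 0.02  ] r 0.673
   len 0.1078 yaw -9.2 mid [0.4831 0.4158 0.015 ]
bar2- [0.38   0.2955 0.01  ] r 0.481
bar2bolt [0.487  0.2862 0.02  ] r 0.565
   len 0.1079 yaw -5.0 mid [0.4335 0.2909 0.015 ]
head [ 0.5841 -0.3082  0.09  ] r 0.66
handend [ 0.4497 -0.2805  0.063 ] r 0.53
   len 0.1399 yaw 168.3 mid [ 0.5169 -0.2943  0.0765]
pad [array([ 0.6339, -0.2685,  0.004 ]), array([ 0.6262, -0.3665,  0.004 ]), array([ 0.519 , -0.3591,  0.004 ]), array([ 0.5278, -0.2598,  0.004 ])]
headbot [ 0.5831 -0.3106  0.004 ] r 0.661
```

```bash
python3 - <<'E'
from h import *
import pickle
s=pickle.load(open("d0.pkl","rb"))["top"]
print("brush tip",ray(s,(150+350/2.7,70+463/2.7),.015),"driver tip",ray(s,(150+577/2.7,70+455/2.7),.015))
plan((.46,-.42,.30,0.0))
E
```

```text
brush tip [0.46918854 0.08958354 0.015     ] driver tip [ 0.47388869 -0.16719055  0.015     ]
t 0.1 tcp [ 0.1751 -0.6255  0.2046] yaw 15.6 open 0.0938 F [ 1.   0.  -0.2]
[-0.08 -0.   15.63] [ 0.3298 -0.1213 -0.0951] rows 8.0
```

Emit:
arm_command(
  deltas=[
    [[0, 0, 15.6, 0.33, -0.121, -0.095, 0.09], [0, 0, 15.6, 0.33, -0.121, -0.095, 0.09], [0, 0, 15.6, 0.33, -0.121, -0.095, 0.09], [0, 0, 15.6, 0.33, -0.121, -0.095, 0.09], [0, 0, 15.6, 0.33, -0.121, -0.095, 0.09], [0, 0, 15.6, 0.33, -0.121, -0.095, 0.09], [0, 0, 15.6, 0.33, -0.121, -0.095, 0.09], [0, 0, 15.6, 0.33, -0.121, -0.095, 0.09], [0, 0, 15.6, 0.33, -0.121, -0.095, 0.09], [0, 0, 15.6, 0.33, -0.121, -0.095, 0.09]],
  ],
)

```text
time_s: 1.15
tcp_pos: [0.4594, -0.4209, 0.2995]
eef_rot: [-0.0, 1.0, 0.0, -0.001]
wrist_force: [0.8, 0.1, -0.7]
opening: 0.0898
grasp_force: 0.0
```

```bash
python3 - <<'E'
from h import *
import pickle
s=wrist();pickle.dump(s,open("w1.pkl","wb"));cv2.imwrite("pics/w1.png",s["image"])
plan()
E
```

```text
t 1.2 tcp [ 0.459  -0.4212  0.2993] yaw -0.1 open 0.09 F [ 0.6 -0.6 -0.7]
```

View pics/w1.png

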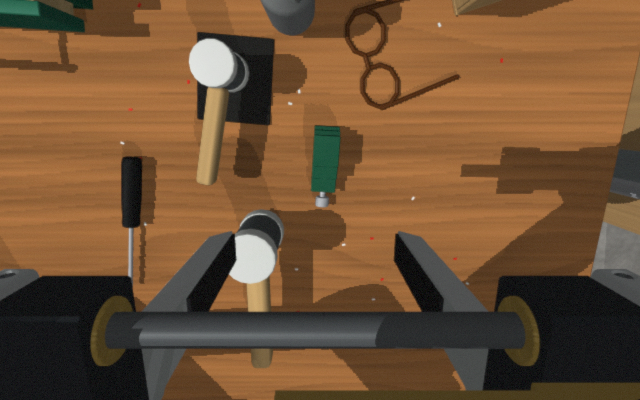

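```bash
python3 - <<'E'
from h import *
import pickle
s=pickle.load(open("w1.pkl","rb"))
g=cv2.inRange(cv2.cvtColor(s["image"],cv2.COLOR_BGR2HSV),(60,80,20),(95,255,255))[110:220,290:360]
for r in range(0,110,5):
    c=np.flatnonzero(g[r]); 
    if len(c): print(r+110,c.min()+290,c.max()+290,"w20",(ray(s,(c.min()+290,r+110),.02)).round(4),(ray(s,(c.max()+291,r+110),.02)).round(4))
print(ray(s,(327,126),.042),ray(s,(324,192),0.),ray(s,(324,190),.02),ray(s,(321,207),.01))
print("mallet head",ray(s,(213,63),.09),"end",ray(s,(206,182),.063), "dia",ray(s,(190,63),.09)-ray(s,(238,63),.09))
print("pad",[ray(s,q,.004)[:2].round(4) for q in((200,32),(274,38),(271,124),(197,120))])
E
```

```text
130 315 338 w20 [ 0.5126 -0.421   0.02  ] [ 0.5126 -0.4529  0.02  ]
135 315 339 w20 [ 0.5061 -0.421   0.02  ] [ 0.5061 -0.4544  0.02  ]
140 314 339 w20 [ 0.4995 -0.4197  0.02  ] [ 0.4995 -0.4545  0.02  ]
145 314 339 w20 [ 0.4929 -0.4197  0.02  ] [ 0.4929 -0.4546  0.02  ]
150 314 338 w20 [ 0.4862 -0.4197  0.02  ] [ 0.4862 -0.4534  0.02  ]
155 314 338 w20 [ 0.4795 -0.4197  0.02  ] [ 0.4795 -0.4535  0.02  ]
160 313 337 w20 [ 0.4727 -0.4184  0.02  ] [ 0.4728 -0.4523  0.02  ]
165 313 337 w20 [ 0.4659 -0.4184  0.02  ] [ 0.466  -0.4524  0.02  ]
170 313 336 w20 [ 0.4591 -0.4184  0.02  ] [ 0.4591 -0.4512  0.02  ]
175 312 336 w20 [ 0.4521 -0.417   0.02  ] [ 0.4522 -0.4513  0.02  ]
180 312 335 w20 [ 0.4452 -0.417   0.02  ] [ 0.4452 -0.45    0.02  ]
185 312 334 w20 [ 0.4382 -0.417   0.02  ] [ 0.4382 -0.4488  0.02  ]
190 312 334 w20 [ 0.4311 -0.417   0.02  ] [ 0.4311 -0.4489  0.02  ]
[ 0.51841802 -0.43612496  0.042     ] [ 0.42376807 -0.4342212   0.        ] [ 0.43110955 -0.43362193  0.02      ] [ 0.40394013 -0.42979563  0.01      ]
mallet head [ 0.58566008 -0.31146419  0.09      ] end [ 0.45061866 -0.28483688  0.063     ] dia [-4.71563117e-05  5.14792311e-02  0.00000000e+00]
pad [array([ 0.6348, -0.2734]), array([ 0.6278, -0.3681]), array([ 0.5199, -0.3609]), array([ 0.5251, -0.2601])]
```

```bash
python3 - <<'E'
from h import *
y=np.radians(86.4)
plan((.5953,.0262,.25,y),(.5953,.0262,.06,y))
E
```

```text
t 1.2 tcp [ 0.459  -0.4212  0.2993] yaw -0.1 open 0.09 F [ 0.6 -0.6 -0.7]
[-1.200e-01  2.000e-02 -8.646e+01] [ 0.1359 -0.4475  0.0496] rows 11.0
[-1.200e-01  2.000e-02 -8.646e+01] [ 0.1362 -0.4473  0.2396] rows 11.0
```

Emit:
arm_command(
  deltas=[
    [[0, 0, -86.5, 0.136, -0.4475, 0.05, 0.045], [0, 0, -86.5, 0.136, -0.4475, 0.05, 0.045], [0, 0, -86.5, 0.136, -0.4475, 0.05, 0.045], [0, 0, -86.5, 0.136, -0.4475, 0.05, 0.045], [0, 0, -86.5, 0.136, -0.4475, 0.05, 0.045], [0, 0, -86.5, 0.136, -0.4475, 0.05, 0.045], [0, 0, -86.5, 0.136, -0.4475, 0.05, 0.045], [0, 0, -86.5, 0.136, -0.4475, 0.05, 0.045], [0, 0, -86.5, 0.136, -0.4475, 0.05, 0.045], [0, 0, -86.5, 0.136, -0.4475, 0.05, 0.045], [0, 0, -86.5, 0.136, -0.4475, 0.05, 0.045], [0, 0, -86.5, 0.136, -0.4475, 0.05, 0.045], [0, 0, -86.5, 0.136, -0.4475, 0.05, 0.045], [0, 0, -86.5, 0.136, -0.4475, 0.08, 0.045], [0, 0, -86.5, 0.136, -0.4475, 0.12, 0.045], [0, 0, -86.5, 0.136, -0.4475, 0.15, 0.045]],
  ],
  force=30,
)

```text
time_s: 2.8
tcp_pos: [0.5953, 0.0252, 0.1487]
eef_rot: [-0.0, 0.73, 0.684, -0.0]
wrist_force: [-0.3, 0.7, -0.5]
opening: 0.0449
grasp_force: 0.0
```

```bash
python3 - <<'E'
from h import *
import pickle
s=wrist();pickle.dump(s,open("w2.pkl","wb"));cv2.imwrite("pics/w2.png",s["image"])
y=np.radians(86.4)
plan((.5953,.0262,.06,y))
E
```

```text
t 2.9 tcp [0.592  0.0256 0.1431] yaw 86.3 open 0.0454 F [-2.8 -0.6 -3.5]
[-0.58 -0.03 -0.1 ] [0.0007 0.0041 0.0831] rows 2.0
```

View pics/w2.png

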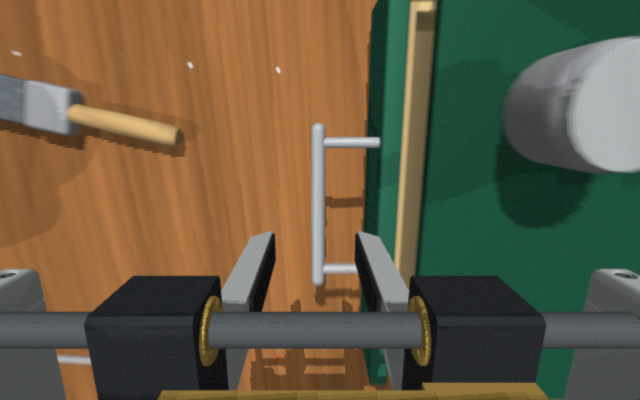

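```bash
python3 - <<'E'
from h import *
import pickle
s=pickle.load(open("w2.pkl","rb"));y=np.radians(86.4)
print(ray(s,(319,130),.076),ray(s,(318,282),.076))
print("front top edge",ray(s,(432,5),.1),ray(s,(418,280),.1))
plan((.5953,.0262,.06,y))
E
```

```text
[0.60223666 0.08710699 0.076     ] [ 0.59405309 -0.03432076  0.076     ]
front top edge [0.67462271 0.15751315 0.1       ] [ 0.6684328  -0.02479017  0.1       ]
t 2.9 tcp [0.592  0.0256 0.1431] yaw 86.3 open 0.0454 F [-2.8 -0.6 -3.5]
[-0.58 -0.03 -0.1 ] [0.0007 0.0041 0.0831] rows 2.0
```

Emit:
arm_command(
  deltas=[
    [[0, 0, 0, 0, 0.002, 0, 0.045], [0, 0, 0, 0, 0.002, 0.03, 0.045], [0, 0, 0, 0, 0.002, 0.06, 0.045], [0, 0, 0, 0, 0.002, 0.089, 0.045], [0, 0, 0, 0, 0.002, 0.089, 0.045], [0, 0, 0, 0, 0.002, 0.089, 0.0], [0, 0, 0, 0, 0.002, 0.089, 0.0], [0, 0, 0, 0, 0.002, 0.089, 0.0], [0, 0, 0, 0, 0.002, 0.089, 0.0], [0, 0, 0, 0, 0.002, 0.089, 0.0]],
  ],
  force=40,
)

```text
time_s: 3.85
tcp_pos: [0.5983, 0.0269, 0.0624]
eef_rot: [0.0, 0.728, 0.685, 0.0]
wrist_force: [-2.6, -0.6, 6.0]
opening: 0.0102
grasp_force: 40.0
```

Handle gripped (opening ≈ 11 mm). Pull.

Emit:
arm_command(
  deltas=[
    [[0, 0, 0, 0, -0.015, 0, 0], [0, 0, 0, 0, -0.03, 0, 0], [0, 0, 0, 0, -0.045, 0, 0], [0, 0, 0, 0, -0.06, 0, 0], [0, 0, 0, 0, -0.075, 0, 0], [0, 0, 0, 0, -0.09, 0, 0], [0, 0, 0, 0, -0.105, 0, 0], [0, 0, 0, 0, -0.12, 0, 0], [0, 0, 0, 0, -0.135, 0, 0], [0, 0, 0, 0, -0.152, 0, 0], [0, 0, 0, 0, -0.152, 0, 0], [0, 0, 0, 0, -0.152, 0, 0.045], [0, 0, 0, 0, -0.152, 0, 0.045], [0, 0, 0, 0, -0.152, 0, 0.045], [0, 0, 0, 0, -0.152, -0.05, 0.045], [0, 0, 0, 0, -0.152, -0.1, 0.045], [0, 0, 0, 0, -0.152, -0.15, 0.045], [0, 0, 0, 0, -0.152, -0.2, 0.06], [0, 0, 0, 0, -0.152, -0.2, 0.07]],
  ],
)

```text
time_s: 5.75
tcp_pos: [0.4503, 0.0354, 0.2695]
eef_rot: [0.006, 0.728, 0.685, 0.004]
wrist_force: [0.8, 0.3, 0.6]
opening: 0.0574
grasp_force: 0.0
```

```bash
cat > look.py <<'E'
from h import *
import pickle,sys
s=eyes.snapshot("top");pickle.dump(s,open(sys.argv[1]+".pkl","wb"))
cv2.imwrite(f"pics/{sys.argv[1]}.png",s["image"])
# changes against first picture within the bench part
E
python3 look.py t1; python3 - <<'E'
from h import *
b=np.radians
plan((.471,-.4355,.15,b(-3)),(.434,.291,.15,b(-5)),(.483,.416,.15,b(-9)),(.6,.289,.15,b(5)))
E
```

```text
t 5.8 tcp [0.4486 0.0357 0.2654] yaw 86.5 open 0.0619 F [ 0.  -0.3 -0.7]
[ 0.4  -0.31 89.53] [-0.4688  0.05    0.1163] rows 11.0
[  0.31   0.39 -88.47] [ 0.2541 -0.0309  0.1149] rows 11.0
[  0.32   0.38 -84.47] [0.3818 0.0104 0.1151] rows 10.0
[ 0.41 -0.27 81.53] [0.2622 0.1349 0.1162] rows 10.0
```

View pics/t1.png

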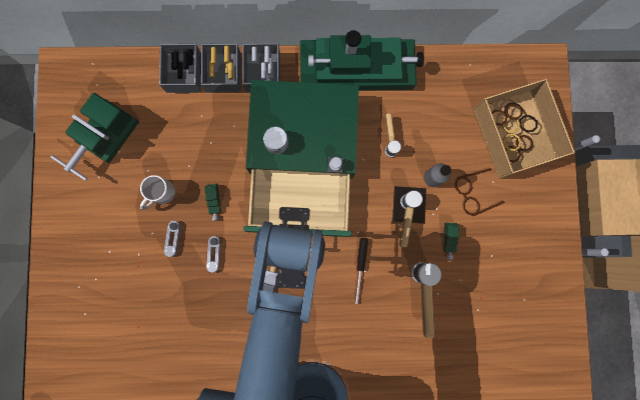

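Emit:
arm_command(
  deltas=[
    [[0, 0, -88.5, 0.254, -0.028, 0.1, 0.07], [0, 0, -88.5, 0.254, -0.028, 0.1, 0.07], [0, 0, -88.5, 0.254, -0.028, 0.1, 0.07], [0, 0, -88.5, 0.254, -0.028, 0.1, 0.07], [0, 0, -88.5, 0.254, -0.028, 0.1, 0.07], [0, 0, -88.5, 0.254, -0.028, 0.1, 0.07], [0, 0, -88.5, 0.254, -0.028, 0.1, 0.07], [0, 0, -88.5, 0.254, -0.028, 0.1, 0.07], [0, 0, -88.5, 0.254, -0.028, 0.1, 0.07], [0, 0, -88.5, 0.254, -0.028, 0.1, 0.07], [0, 0, -88.5, 0.254, -0.028, 0.1, 0.07], [0, 0, -88.5, 0.254, -0.028, 0.15, 0.07], [0, 0, -88.5, 0.254, -0.028, 0.2, 0.07], [0, 0, -88.5, 0.254, -0.028, 0.2, 0.07], [0, 0, -88.5, 0.254, -0.028, 0.2, 0.07], [0, 0, -88.5, 0.254, -0.028, 0.2, 0.07]],
  ],
)

```text
time_s: 7.4
tcp_pos: [0.4353, 0.292, 0.0636]
eef_rot: [0.002, 0.043, 0.999, 0.001]
wrist_force: [-0.4, 1.0, 0.8]
opening: 0.0698
grasp_force: 0.0
```

```bash
python3 - <<'E'
from h import *
import pickle
s=wrist();pickle.dump(s,open("w3.pkl","wb"));cv2.imwrite("pics/w3.png",s["image"])
# where the bar ends should appear
for X in((.4335,.2909,.02),(.38,.2955,.02),(.487,.2862,.028)):print(proj(s,X).round(0))
plan((.4335,.2909,.005,np.radians(-5)))
E
```

```text
[312. 221.]
[312. 142.]
[312. 297.]
t 7.5 tcp [0.4357 0.2921 0.0641] yaw 175.0 open 0.0701 F [-0.2  0.9  1.2]
[0.12 0.24 0.03] [ 0.0023 -0.0015  0.0591] rows 2.0
```

View pics/w3.png

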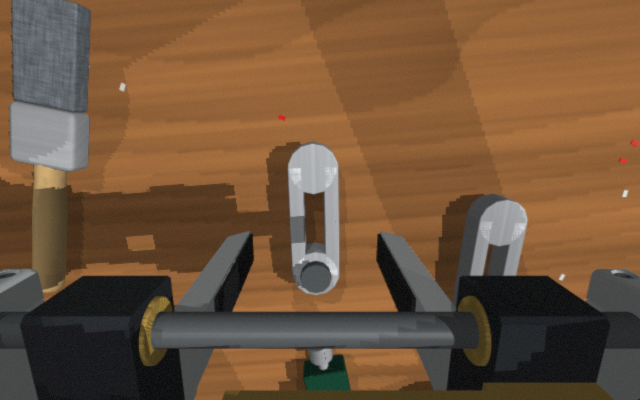

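Emit:
arm_command(
  deltas=[
    [[0, 0, 0, 0.002, -0.001, 0.03, 0.07], [0, 0, 0, 0.002, -0.001, 0.057, 0.07], [0, 0, 0, 0.002, -0.001, 0.057, 0.07], [0, 0, 0, 0.002, -0.001, 0.057, 0.0], [0, 0, 0, 0.002, -0.001, 0.057, 0.0], [0, 0, 0, 0.002, -0.001, 0.057, 0.0], [0, 0, 0, 0.002, -0.001, 0.057, 0.0], [0, 0, 0, 0.002, -0.001, 0.057, 0.0], [0, 0, 0, 0.002, -0.001, 0.03, 0.0], [0, 0, 0, 0.002, -0.001, -0.02, 0.0], [0, 0, 0, 0.002, -0.001, -0.07, 0.0], [0, 0, 0, 0.002, -0.001, -0.12, 0.0], [0, 0, 0, 0.002, -0.001, -0.12, 0.0], [0, 0, 0, 0.002, -0.001, -0.12, 0.0]],
  ],
  force=40,
)

```text
time_s: 8.85
tcp_pos: [0.4319, 0.2906, 0.1821]
eef_rot: [0.001, 0.043, 0.999, 0.0]
wrist_force: [0.9, -0.4, -2.7]
opening: 0.0334
grasp_force: 39.9
```

```bash
cat > place.py <<'E'
# cabinet frame -> world; drawer out by 0.165
from h import *
O=np.array([.7953,.0144]);Y=np.radians(-3.6);c,s=np.cos(Y),np.sin(Y)
def cab(x,y,z,yaw=0): p=O+[c*x-s*y,s*x+c*y];return(p[0],p[1],z,Y+np.radians(yaw))
E
python3 - <<'E'
from place import *
for y in(.095,.033,-.033,-.095):print(np.round(cab(-.204,y,.03),4))
plan(cab(-.204,.033,.2),cab(-.204,.033,.03))
E
```

```text
[ 0.5977  0.122   0.03   -0.0628]
[ 0.5938  0.0601  0.03   -0.0628]
[ 0.5896 -0.0057  0.03   -0.0628]
[ 0.5857 -0.0676  0.03   -0.0628]
t 8.8 tcp [0.4319 0.2906 0.1821] yaw 175.0 open 0.0334 F [ 0.9 -0.4 -2.7]
[ 0.04  0.08 -1.37] [-0.1812 -0.2156 -0.0178] rows 6.0
[ 0.04  0.08 -1.37] [-0.181  -0.2157  0.1522] rows 7.0
```

Emit:
arm_command(
  deltas=[
    [[0, 0, -1.4, -0.181, -0.216, -0.02, 0], [0, 0, -1.4, -0.181, -0.216, -0.02, 0], [0, 0, -1.4, -0.181, -0.216, -0.02, 0], [0, 0, -1.4, -0.181, -0.216, -0.02, 0], [0, 0, -1.4, -0.181, -0.216, -0.02, 0], [0, 0, -1.4, -0.181, -0.216, -0.02, 0], [0, 0, -1.4, -0.181, -0.216, -0.02, 0], [0, 0, -1.4, -0.181, -0.216, 0.03, 0], [0, 0, -1.4, -0.181, -0.216, 0.08, 0], [0, 0, -1.4, -0.181, -0.216, 0.12, 0], [0, 0, -1.4, -0.181, -0.216, 0.14, 0], [0, 0, -1.4, -0.181, -0.216, 0.151, 0], [0, 0, -1.4, -0.181, -0.216, 0.152, 0], [0, 0, -1.4, -0.181, -0.216, 0.152, 0.055], [0, 0, -1.4, -0.181, -0.216, 0.152, 0.055], [0, 0, -1.4, -0.181, -0.216, 0.152, 0.055], [0, 0, -1.4, -0.181, -0.216, 0.11, 0.055], [0, 0, -1.4, -0.181, -0.216, 0.06, 0.055], [0, 0, -1.4, -0.181, -0.216, 0.01, 0.055], [0, 0, -1.4, -0.181, -0.216, -0.02, 0.055]],
  ],
)

```text
time_s: 10.85
tcp_pos: [0.595, 0.0596, 0.2068]
eef_rot: [0.003, 0.031, 1.0, -0.0]
wrist_force: [0.6, 1.0, 0.8]
opening: 0.0552
grasp_force: 0.0
```

```bash
python3 look.py t2; python3 - <<'E'
from place import *
import pickle
a=pickle.load(open("d0.pkl","rb"))["top"]["image"];b=pickle.load(open("t2.pkl","rb"))["image"]
D=cv2.absdiff(a,b).max(2)
for n,(x0,y0,x1,y1) in dict(bar1=(160,215,185,260),bl1=(200,180,225,225),bl2=(440,218,465,262),mallet=(395,185,430,250)).items():print(n,(D[y0:y1,x0:x1]>40).sum())
plan((.483,.416,.16,np.radians(-9)))
E
```

```text
bar1 1
bl1 0
bl2 322
mallet 862
t 10.9 tcp [0.5973 0.0595 0.2115] yaw 176.4 open 0.0552 F [1.6 0.8 2.6]
[0.02 0.8  5.44] [0.137  0.3488 0.0495] rows 8.0
```

Emit:
arm_command(
  deltas=[
    [[0, 0, 5.4, 0.134, 0.349, 0.02, 0.07], [0, 0, 5.4, 0.134, 0.349, 0.02, 0.07], [0, 0, 5.4, 0.134, 0.349, 0.02, 0.07], [0, 0, 5.4, 0.134, 0.349, 0.02, 0.07], [0, 0, 5.4, 0.134, 0.349, 0.02, 0.07], [0, 0, 5.4, 0.134, 0.349, 0.02, 0.07], [0, 0, 5.4, 0.134, 0.349, 0.02, 0.07], [0, 0, 5.4, 0.134, 0.349, 0.02, 0.07], [0, 0, 5.4, 0.134, 0.349, 0.06, 0.07], [0, 0, 5.4, 0.134, 0.349, 0.11, 0.07], [0, 0, 5.4, 0.134, 0.349, 0.14, 0.07], [0, 0, 5.4, 0.134, 0.349, 0.14, 0.07], [0, 0, 5.4, 0.134, 0.349, 0.14, 0.07], [0, 0, 5.4, 0.134, 0.349, 0.14, 0.07]],
  ],
)

```text
time_s: 12.3
tcp_pos: [0.4831, 0.4173, 0.0644]
eef_rot: [0.002, 0.078, 0.997, 0.001]
wrist_force: [0.2, -0.2, -0.2]
opening: 0.07
grasp_force: 0.0
```

```bash
python3 - <<'E'
from h import *
s=wrist();cv2.imwrite("pics/w4.png",s["image"])
for X in((.4831,.4158,.02),(.4302,.4243,.02),(.5361,.4072,.028)):print(proj(s,X).round(0))
plan((.483,.416,.005,np.radians(-9)))
t=eyes.snapshot("top")["image"];v=np.hstack([cv2.resize(s["image"],(480,300)),cv2.resize(t[170:330,380:480],(188,300))]);cv2.imwrite("pics/v4.png",v)
E
```

```text
[312. 224.]
[312. 145.]
[311. 299.]
t 12.3 tcp [0.4832 0.4173 0.0645] yaw 171.0 open 0.0701 F [-0.4  0.4  0.1]
[0.19 0.23 0.02] [ 0.0002 -0.0016  0.0595] rows 2.0
```

View pics/v4.png

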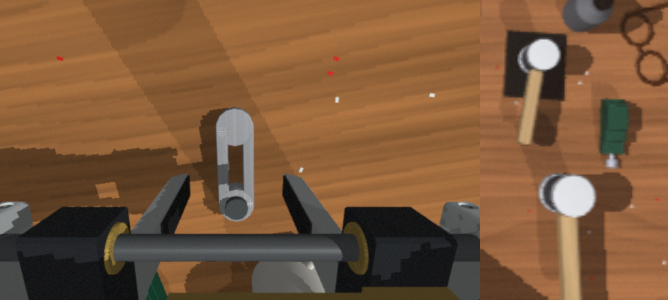

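Emit:
arm_command(
  deltas=[
    [[0, 0, 0, 0, -0.001, 0.03, 0.07], [0, 0, 0, 0, -0.001, 0.057, 0.07], [0, 0, 0, 0, -0.001, 0.057, 0.07], [0, 0, 0, 0, -0.001, 0.057, 0.0], [0, 0, 0, 0, -0.001, 0.057, 0.0], [0, 0, 0, 0, -0.001, 0.057, 0.0], [0, 0, 0, 0, -0.001, 0.057, 0.0], [0, 0, 0, 0, -0.001, 0.057, 0.0], [0, 0, 0, 0, -0.001, 0.03, 0.0], [0, 0, 0, 0, -0.001, -0.02, 0.0], [0, 0, 0, 0, -0.001, -0.07, 0.0], [0, 0, 0, 0, -0.001, -0.12, 0.0], [0, 0, 0, 0, -0.001, -0.12, 0.0], [0, 0, 0, 0, -0.001, -0.12, 0.0]],
  ],
  force=40,
)

```text
time_s: 13.8
tcp_pos: [0.4814, 0.4155, 0.1824]
eef_rot: [0.001, 0.078, 0.997, 0.001]
wrist_force: [0.1, -0.1, -3.4]
opening: 0.0337
grasp_force: 39.9
```

```bash
python3 - <<'E'
from place import *
plan(cab(-.204,.095,.2),cab(-.204,.095,.03))
E
```

```text
t 13.8 tcp [0.4814 0.4155 0.1824] yaw 171.0 open 0.0337 F [ 0.1 -0.1 -3.4]
[ 0.06  0.09 -5.37] [-0.1606 -0.2718 -0.0177] rows 7.0
[ 0.06  0.09 -5.37] [-0.1604 -0.2719  0.1523] rows 8.0
```

Emit:
arm_command(
  deltas=[
    [[0, 0, -5.4, -0.161, -0.275, -0.02, 0], [0, 0, -5.4, -0.161, -0.275, -0.02, 0], [0, 0, -5.4, -0.161, -0.275, -0.02, 0], [0, 0, -5.4, -0.161, -0.275, -0.02, 0], [0, 0, -5.4, -0.161, -0.275, -0.02, 0], [0, 0, -5.4, -0.161, -0.275, -0.02, 0], [0, 0, -5.4, -0.161, -0.275, -0.02, 0], [0, 0, -5.4, -0.161, -0.275, 0.03, 0], [0, 0, -5.4, -0.161, -0.275, 0.08, 0], [0, 0, -5.4, -0.161, -0.275, 0.12, 0], [0, 0, -5.4, -0.161, -0.275, 0.14, 0], [0, 0, -5.4, -0.161, -0.275, 0.151, 0], [0, 0, -5.4, -0.161, -0.275, 0.152, 0], [0, 0, -5.4, -0.161, -0.275, 0.152, 0.046], [0, 0, -5.4, -0.161, -0.275, 0.152, 0.046], [0, 0, -5.4, -0.161, -0.275, 0.152, 0.046], [0, 0, -5.4, -0.161, -0.275, 0.11, 0.046], [0, 0, -5.4, -0.161, -0.275, 0.06, 0.046], [0, 0, -5.4, -0.161, -0.275, 0.01, 0.046], [0, 0, -5.4, -0.161, -0.275, -0.02, 0.046]],
  ],
)

```text
time_s: 15.8
tcp_pos: [0.5989, 0.1187, 0.2067]
eef_rot: [0.003, 0.031, 1.0, 0.0]
wrist_force: [0.9, 0.5, 0.8]
opening: 0.0459
grasp_force: 0.0
```

```bash
python3 - <<'E'
from h import *
plan((.6,.289,.16,np.radians(5)))
E
```

```text
t 15.8 tcp [0.5989 0.1187 0.2067] yaw 176.4 open 0.0459 F [0.9 0.5 0.8]
[ 0.    0.37 -8.56] [0.0098 0.17   0.0467] rows 4.0
```

Emit:
arm_command(
  deltas=[
    [[0, 0, -8.5, 0.009, 0.17, 0.04, 0.07], [0, 0, -8.5, 0.009, 0.17, 0.04, 0.07], [0, 0, -8.5, 0.009, 0.17, 0.04, 0.07], [0, 0, -8.5, 0.009, 0.17, 0.04, 0.07], [0, 0, -8.5, 0.009, 0.17, 0.09, 0.07], [0, 0, -8.5, 0.009, 0.17, 0.12, 0.07], [0, 0, -8.5, 0.009, 0.17, 0.12, 0.07], [0, 0, -8.5, 0.009, 0.17, 0.12, 0.07], [0, 0, -8.5, 0.009, 0.17, 0.12, 0.07]],
  ],
)

```text
time_s: 16.7
tcp_pos: [0.6007, 0.2892, 0.0844]
eef_rot: [0.002, -0.043, 0.999, 0.001]
wrist_force: [-0.2, -0.7, 1.0]
opening: 0.07
grasp_force: 0.0
```

```bash
python3 - <<'E'
from h import *
s=wrist();
for X in((.6,.289,.032),(.645,.2925,.042),(.645-.09,.286,.02)):print(proj(s,X).round(0))
plan((.6,.289,.007,np.radians(5)))
t=eyes.snapshot("top")["image"];v=np.hstack([cv2.resize(s["image"],(480,300)),cv2.resize(t[160:250,240:360],(320,240))[:, :].copy() if 0 else cv2.resize(t[160:250,240:352],(320,300))]);cv2.imwrite("pics/v5.png",v)
E
```

```text
[314. 218.]
[313. 283.]
[315. 153.]
t 16.8 tcp [0.6008 0.2891 0.0845] yaw -175.1 open 0.0702 F [ 0.1 -0.6  0.2]
[ 4.2000e-01 -8.0000e-02  1.7991e+02] [ 0.0012 -0.0001  0.0775] rows 21.0
```

View pics/v5.png

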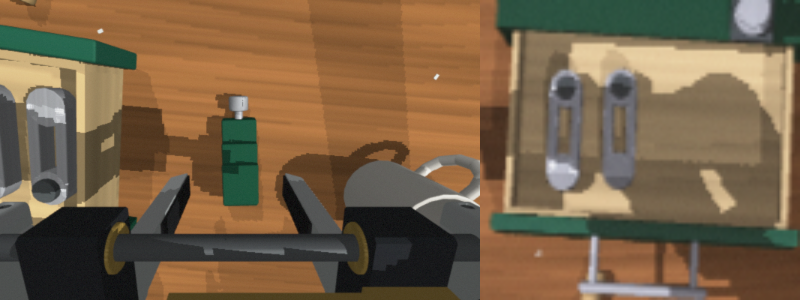

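Emit:
arm_command(
  deltas=[
    [[0, 0, 0, 0.001, 0.003, 0.03, 0.07], [0, 0, 0, 0.001, 0.003, 0.06, 0.07], [0, 0, 0, 0.001, 0.003, 0.075, 0.07], [0, 0, 0, 0.001, 0.003, 0.075, 0.07], [0, 0, 0, 0.001, 0.003, 0.075, 0.0], [0, 0, 0, 0.001, 0.003, 0.075, 0.0], [0, 0, 0, 0.001, 0.003, 0.075, 0.0], [0, 0, 0, 0.001, 0.003, 0.075, 0.0], [0, 0, 0, 0.001, 0.003, 0.075, 0.0], [0, 0, 0, 0.001, 0.003, 0.04, 0.0], [0, 0, 0, 0.001, 0.003, -0.01, 0.0], [0, 0, 0, 0.001, 0.003, -0.06, 0.0], [0, 0, 0, 0.001, 0.003, -0.1, 0.0], [0, 0, 0, 0.001, 0.003, -0.1, 0.0], [0, 0, 0, 0.001, 0.003, -0.1, 0.0]],
  ],
  force=40,
)

```text
time_s: 18.3
tcp_pos: [0.5973, 0.2916, 0.1811]
eef_rot: [-0.0, -0.043, 0.999, -0.0]
wrist_force: [-0.6, -0.8, -3.3]
opening: 0.0338
grasp_force: 39.8
```

```bash
python3 - <<'E'
from place import *
plan(cab(-.2,-.033,.2),cab(-.2,-.033,.03))
E
```

```text
t 18.3 tcp [0.5973 0.2916 0.1811] yaw -175.1 open 0.0338 F [-0.6 -0.8 -3.3]
[ 2.0000e-02 -1.0000e-02 -1.7147e+02] [ 0.0293 -0.2962 -0.0189] rows 20.0
[ 2.0000e-02 -1.0000e-02 -1.7147e+02] [ 0.0293 -0.2962  0.1511] rows 20.0
```

Emit:
arm_command(
  deltas=[
    [[0, 0, 8.5, 0.024, -0.296, -0.02, 0], [0, 0, 8.5, 0.024, -0.296, -0.02, 0], [0, 0, 8.5, 0.024, -0.296, -0.02, 0], [0, 0, 8.5, 0.024, -0.296, -0.02, 0], [0, 0, 8.5, 0.024, -0.296, -0.02, 0], [0, 0, 8.5, 0.024, -0.296, -0.02, 0], [0, 0, 8.5, 0.024, -0.296, -0.02, 0], [0, 0, 8.5, 0.024, -0.296, 0.03, 0], [0, 0, 8.5, 0.024, -0.296, 0.08, 0], [0, 0, 8.5, 0.024, -0.296, 0.12, 0], [0, 0, 8.5, 0.024, -0.296, 0.14, 0], [0, 0, 8.5, 0.024, -0.296, 0.151, 0], [0, 0, 8.5, 0.024, -0.296, 0.151, 0], [0, 0, 8.5, 0.024, -0.296, 0.151, 0.055], [0, 0, 8.5, 0.024, -0.296, 0.151, 0.055], [0, 0, 8.5, 0.024, -0.296, 0.151, 0.055], [0, 0, 8.5, 0.024, -0.296, 0.11, 0.055], [0, 0, 8.5, 0.024, -0.296, 0.06, 0.055], [0, 0, 8.5, 0.024, -0.296, 0.01, 0.055], [0, 0, 8.5, 0.024, -0.296, -0.04, 0.055]],
  ],
)

```text
time_s: 20.3
tcp_pos: [0.5987, -0.0052, 0.2235]
eef_rot: [0.0, 0.031, 1.0, 0.0]
wrist_force: [1.2, -0.9, -0.3]
opening: 0.0549
grasp_force: 0.0
```

```bash
python3 - <<'E'
from h import *
plan((.471,-.4355,.22,np.radians(-3)))
s=eyes.snapshot("top");im=s["image"]
g=cv2.inRange(cv2.cvtColor(im,cv2.COLOR_BGR2HSV),(65,80,20),(95,255,255))
n,l,st,c=cv2.connectedComponentsWithStats(g)
for i in range(1,n):
    if st[i,4]>60:print(st[i],c[i].round(1))
E
```

```text
t 20.3 tcp [ 0.5987 -0.0052  0.2235] yaw 176.4 open 0.0549 F [ 1.2 -0.9 -0.3]
[ 0.    0.   -0.58] [ 0.1006 -0.4375  0.0034] rows 9.0
[  246    35   170   141 12856] [325.3  97.5]
[  66   94   72   67 2283] [102.  126.2]
[305 196  10  13 117] [309.6 201.8]
[245 223  25   5 114] [257.1 225. ]
[328 226  23   6 108] [339.5 228.9]
[448 227  10  16  66] [452.3 234.3]
```

Emit:
arm_command(
  deltas=[
    [[0, 0, -0.6, 0.1, -0.4375, 0.0, 0.07], [0, 0, -0.6, 0.1, -0.4375, 0.0, 0.07], [0, 0, -0.6, 0.1, -0.4375, 0.0, 0.07], [0, 0, -0.6, 0.1, -0.4375, 0.0, 0.07], [0, 0, -0.6, 0.1, -0.4375, 0.0, 0.07], [0, 0, -0.6, 0.1, -0.4375, 0.0, 0.07], [0, 0, -0.6, 0.1, -0.4375, 0.0, 0.07], [0, 0, -0.6, 0.1, -0.4375, 0.0, 0.07], [0, 0, -0.6, 0.1, -0.4375, 0.0, 0.07], [0, 0, -0.6, 0.1, -0.4375, 0.05, 0.07], [0, 0, -0.6, 0.1, -0.4375, 0.1, 0.07], [0, 0, -0.6, 0.1, -0.4375, 0.12, 0.07], [0, 0, -0.6, 0.1, -0.4375, 0.12, 0.07], [0, 0, -0.6, 0.1, -0.4375, 0.12, 0.07], [0, 0, -0.6, 0.1, -0.4375, 0.12, 0.07]],
  ],
)

```text
time_s: 21.85
tcp_pos: [0.4733, -0.4369, 0.1041]
eef_rot: [0.001, 0.026, 1.0, -0.002]
wrist_force: [-0.2, 0.5, 0.6]
opening: 0.07
grasp_force: 0.0
```

```bash
python3 - <<'E'
from h import *
s=wrist();
for X in((.471,-.4355,.032),(.516,-.4375,.042),(.426,-.433,.02)):print(proj(s,X).round(0))
plan((.471,-.4355,.007,np.radians(-3)))
t=eyes.snapshot("top")["image"];v=np.hstack([cv2.resize(s["image"],(480,300)),cv2.resize(t[160:250,240:352],(320,300))]);cv2.imwrite("pics/v6.png",v)
E
```

```text
[316. 209.]
[316. 268.]
[316. 149.]
t 21.9 tcp [ 0.4733 -0.4369  0.1042] yaw 177.0 open 0.0703 F [0.5 0.2 0.1]
[-0.2   0.17  0.04] [0.0027 0.0016 0.0972] rows 2.0
```

View pics/v6.png

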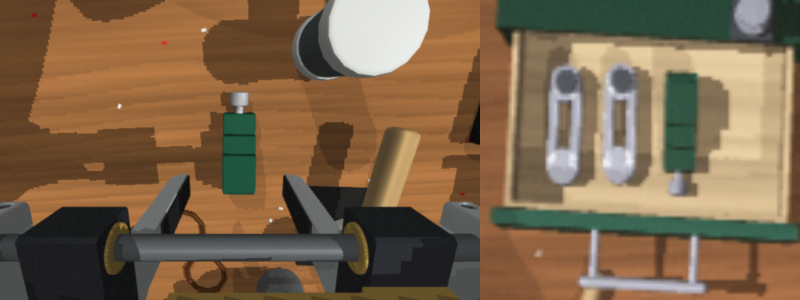

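Emit:
arm_command(
  deltas=[
    [[0, 0, 0, 0.002, 0.003, 0.03, 0.07], [0, 0, 0, 0.002, 0.003, 0.06, 0.07], [0, 0, 0, 0.002, 0.003, 0.085, 0.07], [0, 0, 0, 0.002, 0.003, 0.095, 0.07], [0, 0, 0, 0.002, 0.003, 0.095, 0.07], [0, 0, 0, 0.002, 0.003, 0.095, 0.0], [0, 0, 0, 0.002, 0.003, 0.095, 0.0], [0, 0, 0, 0.002, 0.003, 0.095, 0.0], [0, 0, 0, 0.002, 0.003, 0.095, 0.0], [0, 0, 0, 0.002, 0.003, 0.095, 0.0], [0, 0, 0, 0.002, 0.003, 0.06, 0.0], [0, 0, 0, 0.002, 0.003, 0.01, 0.0], [0, 0, 0, 0.002, 0.003, -0.04, 0.0], [0, 0, 0, 0.002, 0.003, -0.1, 0.0], [0, 0, 0, 0.002, 0.003, -0.1, 0.0], [0, 0, 0, 0.002, 0.003, -0.1, 0.0]],
  ],
  force=40,
)

```text
time_s: 23.55
tcp_pos: [0.4708, -0.4332, 0.2029]
eef_rot: [0.001, 0.026, 1.0, -0.001]
wrist_force: [-0.6, 0.2, -4.8]
opening: 0.0333
grasp_force: 40.0
```

```bash
python3 - <<'E'
from place import *
plan(cab(-.195,-.093,.2),cab(-.195,-.093,.03))
E
```

```text
t 23.6 tcp [ 0.4708 -0.4332  0.2029] yaw 177.0 open 0.0333 F [-0.6  0.2 -4.8]
[-0.14  0.12  0.63] [-0.1049  0.3729  0.0022] rows 8.0
[-0.14  0.12  0.63] [-0.1045  0.3733  0.1722] rows 9.0
```

Emit:
arm_command(
  deltas=[
    [[0, 0, 0.6, -0.105, 0.373, 0, 0], [0, 0, 0.6, -0.105, 0.373, 0, 0], [0, 0, 0.6, -0.105, 0.373, 0, 0], [0, 0, 0.6, -0.105, 0.373, 0, 0], [0, 0, 0.6, -0.105, 0.373, 0, 0], [0, 0, 0.6, -0.105, 0.373, 0, 0], [0, 0, 0.6, -0.105, 0.373, 0, 0], [0, 0, 0.6, -0.105, 0.373, 0, 0], [0, 0, 0.6, -0.105, 0.373, 0.04, 0], [0, 0, 0.6, -0.105, 0.373, 0.09, 0], [0, 0, 0.6, -0.105, 0.373, 0.14, 0], [0, 0, 0.6, -0.105, 0.373, 0.16, 0], [0, 0, 0.6, -0.105, 0.373, 0.171, 0], [0, 0, 0.6, -0.105, 0.373, 0.171, 0], [0, 0, 0.6, -0.105, 0.373, 0.171, 0.046], [0, 0, 0.6, -0.105, 0.373, 0.171, 0.046], [0, 0, 0.6, -0.105, 0.373, 0.171, 0.046], [0, 0, 0.6, -0.105, 0.373, 0.13, 0.046], [0, 0, 0.6, -0.105, 0.373, 0.08, 0.046], [0, 0, 0.6, -0.105, 0.373, 0.03, 0.046]],
  ],
)

```text
time_s: 25.55
tcp_pos: [0.5935, -0.0654, 0.172]
eef_rot: [-0.001, 0.031, 1.0, 0.0]
wrist_force: [0.7, -0.5, 0.0]
opening: 0.0458
grasp_force: 0.0
```

```bash
python3 - <<'E'
from place import *
x,y,_,_=cab(-.14-.045-.165,0,0)
print(x,y)
plan((x-.12,y,.25,np.radians(86.4)),(x,y,.06,np.radians(86.4)))
E
```

```text
0.445990645050105 0.036376681835259675
t 25.6 tcp [ 0.5935 -0.0654  0.172 ] yaw 176.4 open 0.0458 F [ 0.7 -0.5  0. ]
[-8.000e-02 -1.200e-01  9.001e+01] [ 0.2735  0.0849 -0.0773] rows 11.0
[-8.000e-02 -1.200e-01  9.001e+01] [0.1533 0.0923 0.1124] rows 11.0
```

Emit:
arm_command(
  deltas=[
    [[0, 0, 0, 0.0, 0.0, -0.05, 0.045], [0, 0, 90, 0.153, 0.092, -0.05, 0.045], [0, 0, 90, 0.153, 0.092, -0.05, 0.045], [0, 0, 90, 0.153, 0.092, -0.05, 0.045], [0, 0, 90, 0.153, 0.092, -0.05, 0.045], [0, 0, 90, 0.153, 0.092, -0.05, 0.045], [0, 0, 90, 0.153, 0.092, -0.05, 0.045], [0, 0, 90, 0.153, 0.092, -0.05, 0.045], [0, 0, 90, 0.153, 0.092, -0.05, 0.045], [0, 0, 90, 0.153, 0.092, -0.05, 0.045], [0, 0, 90, 0.153, 0.092, -0.05, 0.045], [0, 0, 90, 0.153, 0.092, -0.05, 0.045], [0, 0, 90, 0.153, 0.092, 0.0, 0.045], [0, 0, 90, 0.153, 0.092, 0.02, 0.045], [0, 0, 90, 0.153, 0.092, 0.02, 0.045], [0, 0, 90, 0.153, 0.092, 0.02, 0.045]],
  ],
)

```text
time_s: 27.15
tcp_pos: [0.4476, 0.0357, 0.1518]
eef_rot: [0.0, 0.729, 0.685, -0.0]
wrist_force: [0.0, 0.3, 0.9]
opening: 0.0448
grasp_force: 0.0
```

```bash
python3 - <<'E'
from place import *
import pickle
s=wrist();t=eyes.snapshot("top");pickle.dump((s,t),open("w7.pkl","wb"))
x,y,_,_=cab(-.14-.045-.165,0,0);print(proj(s,(x,y,.076)))
v=np.hstack([cv2.resize(s["image"],(480,300)),cv2.resize(t["image"][160:250,240:352],(320,300))]);cv2.imwrite("pics/v7.png",v)
plan((x,y,.06,np.radians(86.4)))
E
```

```text
[312.77787053 210.43477778]
t 27.2 tcp [0.4487 0.0356 0.1532] yaw 86.4 open 0.0446 F [-0.4  0.8  0.3]
[0.17 0.02 0.02] [ 0.0007 -0.003   0.0932] rows 2.0
```

View pics/v7.png

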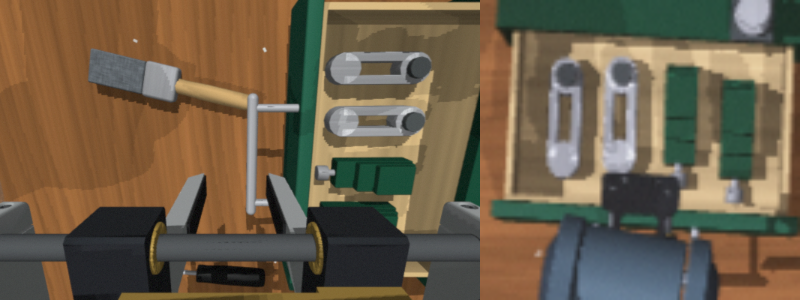

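```bash
python3 - <<'E'
from place import *
import pickle
s,t=pickle.load(open("w7.pkl","rb"))
a=ray(s,(252*4/3,97*4/3),.076);b=ray(s,(250*4/3,210*4/3),.076);print(a,b,(a+b)/2)
R=np.array([[c,-s_] for s_ in()]) if 0 else None
m=((a+b)/2)[:2]-O;print("cab x",c*m[0]+np.sin(Y)*m[1],"q",-(c*m[0]+np.sin(Y)*m[1])-.185)
for p in((247*640/480,97*4/3),(257*4/3,97*4/3)):print(ray(s,p,.076))
E
```

```text
[0.466981  0.0972983 0.076    ] [ 0.45919569 -0.02430872  0.076     ] [0.46308835 0.03649479 0.076     ]
cab x -0.33294345119855145 q 0.14794345119855146
[0.46207673 0.09760073 0.076     ]
[0.47188527 0.09699588 0.076     ]
```

Emit:
arm_command(
  deltas=[
    [[0, 0, 0, 0, 0.0155, 0, 0.045], [0, 0, 0, 0, 0.0155, 0.03, 0.045], [0, 0, 0, 0, 0.0155, 0.06, 0.045], [0, 0, 0, 0, 0.0155, 0.09, 0.045], [0, 0, 0, 0, 0.0155, 0.09, 0.045], [0, 0, 0, 0, 0.0155, 0.09, 0.0], [0, 0, 0, 0, 0.0155, 0.09, 0.0], [0, 0, 0, 0, 0.0155, 0.09, 0.0], [0, 0, 0, 0, 0.0155, 0.09, 0.0], [0, 0, 0, 0, 0.0155, 0.09, 0.0]],
  ],
  force=40,
)

```text
time_s: 28.25
tcp_pos: [0.4636, 0.0348, 0.0624]
eef_rot: [0.001, 0.729, 0.685, 0.001]
wrist_force: [-0.9, -0.3, 4.6]
opening: 0.0097
grasp_force: 40.0
```

Emit:
arm_command(
  deltas=[
    [[0, 0, 0, 0, 0.015, 0, 0], [0, 0, 0, 0, 0.03, 0, 0], [0, 0, 0, 0, 0.045, 0, 0], [0, 0, 0, 0, 0.06, 0, 0], [0, 0, 0, 0, 0.075, 0, 0], [0, 0, 0, 0, 0.09, 0, 0], [0, 0, 0, 0, 0.105, 0, 0], [0, 0, 0, 0, 0.12, 0, 0], [0, 0, 0, 0, 0.13, 0, 0], [0, 0, 0, 0, 0.136, 0, 0], [0, 0, 0, 0, 0.139, 0, 0], [0, 0, 0, 0, 0.139, 0, 0]],
  ],
)

```text
time_s: 29.45
tcp_pos: [0.6021, 0.0259, 0.0624]
eef_rot: [0.0, 0.729, 0.685, -0.0]
wrist_force: [-1.8, -0.5, 4.8]
opening: 0.0095
grasp_force: 40.0
```

Emit:
arm_command(
  deltas=[
    [[0, 0, 0, 0, 0.002, 0, 0], [0, 0, 0, 0, 0.004, 0, 0], [0, 0, 0, 0, 0.006, 0, 0], [0, 0, 0, 0, 0.008, 0, 0], [0, 0, 0, 0, 0.008, 0, 0]],
  ],
)

```text
time_s: 29.95
tcp_pos: [0.6095, 0.0254, 0.0624]
eef_rot: [-0.0, 0.729, 0.685, -0.001]
wrist_force: [-3.1, -0.7, 5.6]
opening: 0.0102
grasp_force: 40.0
```

Emit:
arm_command(
  deltas=[
    [[0, 0, 0, 0, 0.001, 0, 0], [0, 0, 0, 0, 0.002, 0, 0], [0, 0, 0, 0, 0.003, 0, 0], [0, 0, 0, 0, 0.003, 0, 0]],
  ],
)

```text
time_s: 30.35
tcp_pos: [0.6123, 0.0252, 0.0623]
eef_rot: [-0.0, 0.729, 0.685, -0.001]
wrist_force: [-4.2, -1.1, 7.3]
opening: 0.0096
grasp_force: 40.0
```

Emit:
arm_command(
  deltas=[
    [[0, 0, 0, 0, 0.001, 0, 0], [0, 0, 0, 0, 0.002, 0, 0], [0, 0, 0, 0, 0.003, 0, 0], [0, 0, 0, 0, 0.003, 0, 0]],
  ],
)

```text
time_s: 30.75
tcp_pos: [0.6134, 0.0252, 0.0623]
eef_rot: [-0.002, 0.729, 0.685, -0.003]
wrist_force: [-10.8, -2.2, 11.4]
opening: 0.0097
grasp_force: 40.0
```

Emit:
arm_command(
  deltas=[
    [[0, 0, 0, 0, 0.001, 0, 0], [0, 0, 0, 0, 0.002, 0, 0], [0, 0, 0, 0, 0.002, 0, 0]],
  ],
)

```text
time_s: 31.05
tcp_pos: [0.6134, 0.0252, 0.0623]
eef_rot: [-0.004, 0.728, 0.685, -0.005]
wrist_force: [-18.5, -1.7, 17.8]
opening: 0.0099
grasp_force: 40.0
```

Emit:
arm_command(
  deltas=[
    [[0, 0, 0, 0, -0.004, 0, 0.0], [0, 0, 0, 0, -0.0045, 0, 0.0], [0, 0, 0, 0, -0.0045, 0, 0.04], [0, 0, 0, 0, -0.0045, 0, 0.04], [0, 0, 0, 0, -0.0045, 0, 0.04], [0, 0, 0, 0, -0.0045, -0.05, 0.04], [0, 0, 0, 0, -0.0045, -0.1, 0.04], [0, 0, 0, 0, -0.0045, -0.15, 0.05], [0, 0, 0, 0, -0.0045, -0.2, 0.05], [0, 0, 0, 0, -0.0045, -0.2, 0.05], [0, 0, 0, 0, -0.0045, -0.2, 0.05]],
  ],
)

```text
time_s: 32.15
tcp_pos: [0.6138, 0.0255, 0.2626]
eef_rot: [0.001, 0.729, 0.685, 0.001]
wrist_force: [0.8, 1.0, -0.7]
opening: 0.05
grasp_force: 0.0
```

```bash
python3 - <<'E'
from h import *
import pickle
t=eyes.snapshot("top");w=wrist();pickle.dump((t,w),open("t8.pkl","wb"))
v=np.hstack([cv2.resize(t["image"][70:250,240:430],(422,400)),cv2.resize(w["image"],(378,236))[:400] if 0 else cv2.copyMakeBorder(cv2.resize(w["image"],(378,236)),0,164,0,0,cv2.BORDER_CONSTANT)])
cv2.imwrite("pics/v8.png",v)
yw=np.radians(-11);hd=np.array([.585,-.311])
g=hd-.042*np.array([np.cos(yw),np.sin(yw)]);print(g)
plan((*g,.2,yw),(*g,.03,yw))
E
```

```text
[ 0.54377166 -0.30298602]
t 32.2 tcp [0.6122 0.0257 0.2591] yaw 86.4 open 0.0495 F [ 0.4  0.6 -0.4]
[ -0.16  -0.17 -82.57] [-0.3323 -0.0476  0.0591] rows 10.0
[ -0.16  -0.17 -82.57] [-0.3324 -0.047   0.2291] rows 10.0
```

View pics/v8.png

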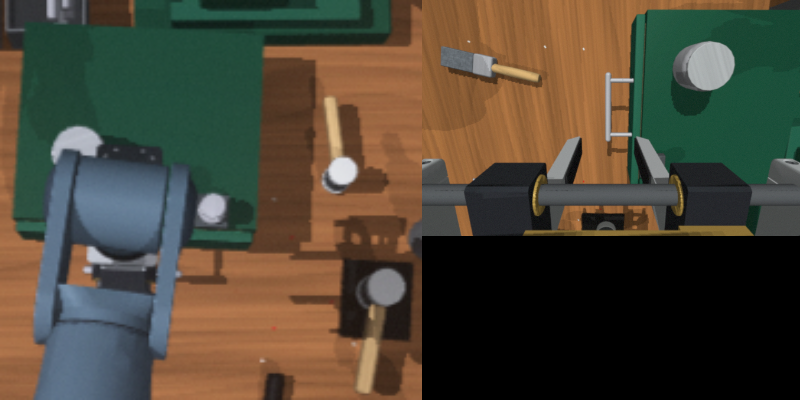

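Emit:
arm_command(
  deltas=[
    [[0, 0, -82.5, -0.332, -0.048, 0.05, 0.06], [0, 0, -82.5, -0.332, -0.048, 0.05, 0.06], [0, 0, -82.5, -0.332, -0.048, 0.05, 0.06], [0, 0, -82.5, -0.332, -0.048, 0.05, 0.06], [0, 0, -82.5, -0.332, -0.048, 0.05, 0.06], [0, 0, -82.5, -0.332, -0.048, 0.05, 0.06], [0, 0, -82.5, -0.332, -0.048, 0.05, 0.06], [0, 0, -82.5, -0.332, -0.048, 0.05, 0.06], [0, 0, -82.5, -0.332, -0.048, 0.05, 0.06], [0, 0, -82.5, -0.332, -0.048, 0.05, 0.06], [0, 0, -82.5, -0.332, -0.048, 0.1, 0.06], [0, 0, -82.5, -0.332, -0.048, 0.15, 0.06], [0, 0, -82.5, -0.332, -0.048, 0.15, 0.06], [0, 0, -82.5, -0.332, -0.048, 0.15, 0.06], [0, 0, -82.5, -0.332, -0.048, 0.15, 0.06]],
  ],
)

```text
time_s: 33.75
tcp_pos: [0.5458, -0.3038, 0.1138]
eef_rot: [0.001, 0.096, 0.995, -0.001]
wrist_force: [-0.3, 0.1, 0.6]
opening: 0.0601
grasp_force: 0.0
```

```bash
python3 - <<'E'
from h import *
import pickle
s=wrist();pickle.dump(s,open("w9.pkl","wb"));cv2.imwrite("pics/w9.png",s["image"])
yw=np.radians(-11);hd=np.array([.585,-.311]);u=np.array([np.cos(yw),np.sin(yw)])
for k in(25,42,100,143):print(k,proj(s,(*(hd-k*.001*u),.063)).round(0))
plan((*(hd-.042*u),.03,yw))
E
```

```text
25 [315. 240.]
42 [315. 217.]
100 [315. 134.]
143 [315.  65.]
t 33.8 tcp [ 0.5461 -0.304   0.1144] yaw 168.9 open 0.0601 F [0.1 0.5 0.5]
[-0.13  0.23 -0.07] [0.0028 0.0008 0.0844] rows 2.0
```

View pics/w9.png

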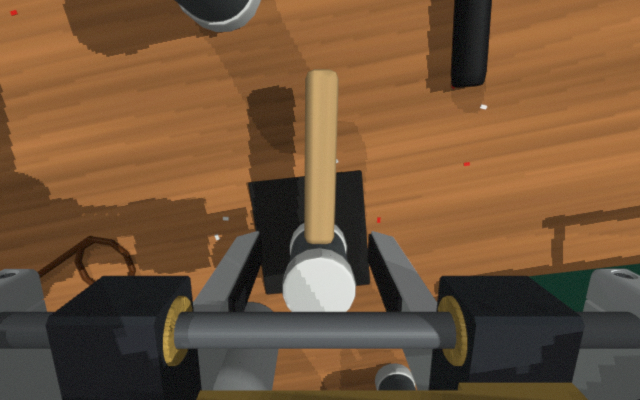

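```bash
python3 - <<'E'
from h import *
import pickle
s=pickle.load(open("w9.pkl","rb"))
hd=ray(s,(319.5,284),.09);e=ray(s,(321,70),.063);P=[ray(s,q,.004) for q in((250,183),(361,171),(369,282),(268,292))]
print("head",hd,"end",e,"yaw",np.degrees(np.arctan2(hd[1]-e[1],hd[0]-e[0])),np.linalg.norm((hd-e)[:2]));print(np.round(P,4),np.mean(P,0),[np.linalg.norm(P[i]-P[i-1]).round(3) for i in range(4)])
E
```

```text
head [ 0.58130463 -0.30702663  0.09      ] end [ 0.44823547 -0.28033066  0.063     ] yaw -11.34393172066616 0.13572058637241768
[[ 0.5201 -0.3559  0.004 ]
 [ 0.5281 -0.2595  0.004 ]
 [ 0.6334 -0.2687  0.004 ]
 [ 0.6256 -0.3642  0.004 ]] [ 0.57680531 -0.31204961  0.004     ] [np.float64(0.106), np.float64(0.097), np.float64(0.106), np.float64(0.096)]
```

Emit:
arm_command(
  deltas=[
    [[0, 0, 0, 0.001, 0.003, 0.03, 0.06], [0, 0, 0, 0.001, 0.003, 0.06, 0.06], [0, 0, 0, 0.001, 0.003, 0.082, 0.06], [0, 0, 0, 0.001, 0.003, 0.082, 0.06], [0, 0, 0, 0.001, 0.003, 0.082, 0.0], [0, 0, 0, 0.001, 0.003, 0.082, 0.0], [0, 0, 0, 0.001, 0.003, 0.082, 0.0], [0, 0, 0, 0.001, 0.003, 0.082, 0.0], [0, 0, 0, 0.001, 0.003, 0.082, 0.0], [0, 0, 0, 0.001, 0.003, 0.082, 0.0], [0, 0, 0, 0.001, 0.003, 0.082, 0.0]],
  ],
  force=60,
)

```text
time_s: 34.9
tcp_pos: [0.5445, -0.3001, 0.0301]
eef_rot: [0.0, 0.096, 0.995, -0.0]
wrist_force: [-0.6, -0.3, 4.1]
opening: 0.0218
grasp_force: 59.9
```

```bash
python3 - <<'E'
from h import *
import pickle
# pin from both cameras
t,w=pickle.load(open("t8.pkl","rb"))
s=pickle.load(open("d0.pkl","rb"))["scene"];im=s["image"]
cv2.imwrite("pics/pin.png",np.hstack([cv2.resize(im[160:300,180:360],(400,311)),cv2.resize(t["image"][130:200,300:390],(400,311))]))
plan()
E
```

```text
t 34.9 tcp [ 0.5445 -0.3001  0.0301] yaw 168.9 open 0.0218 F [-0.6 -0.3  4.1]
```

View pics/pin.png

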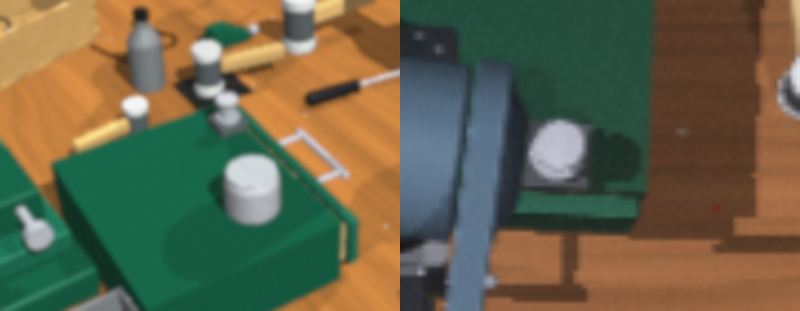

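```bash
python3 - <<'E'
from h import *
import pickle
t,w=pickle.load(open("t8.pkl","rb"));s=pickle.load(open("d0.pkl","rb"))["scene"]
print(ray(t,(335.3,163.5),.15),ray(s,(282.6,205.5),.15))
pin=np.array([.6835,-.0795])
u=np.array([np.cos(Y:=np.radians(-11.1)),np.sin(Y)])
g=pin-.034*u   # head axis 8 mm past the pin
plan((*g,.22,Y),(*g,.185,Y))
print("gripper tip over pin top:",.15+.026)
E
```

```text
[ 0.68226238 -0.07724775  0.15      ] [ 0.69329354 -0.06391854  0.15      ]
t 34.9 tcp [ 0.5445 -0.3001  0.0301] yaw 168.9 open 0.0218 F [-0.6 -0.3  4.1]
[-0.03  0.04  0.03] [-0.0602  0.2431 -0.19  ] rows 7.0
[-0.03  0.04  0.03] [-0.0602  0.2431 -0.155 ] rows 6.0
gripper tip over pin top: 0.176
```

```bash
python3 - <<'E'
from h import *
import pickle
s=pickle.load(open("d0.pkl","rb"))["scene"]
print("pin",proj(s,(.683,-.079,.15)),"seen 282.6,205.5");print("pin collar",proj(s,(.683,-.079,.12)),"seen",180+228/2.222,160+122/2.222)
print("mallet",proj(s,(.586,-.309,.09)),"seen",(180+207/2.222,160+47/2.222))
print("tin",proj(s,(.7556,.0911,.16)),"seen",(180+252/2.222,160+170/2.222))
E
```

```text
pin [282.80107378 202.26814555] seen 282.6,205.5
pin collar [283.26771288 210.06375757] seen 282.6102610261026 214.9054905490549
mallet [272.63930795 179.93758916] seen (273.15931593159314, 181.15211521152116)
tin [293.41095391 235.27033764] seen (293.4113411341134, 236.5076507650765)
```

Emit:
arm_command(
  deltas=[
    [[0, 0, 0, 0, 0, -0.03, 0], [0, 0, 0, 0, 0, -0.07, 0], [0, 0, 0, 0, 0, -0.12, 0], [0, 0, 0, 0, 0, -0.17, 0], [0, 0, 0, 0, 0, -0.19, 0], [0, 0, 0, -0.01, 0.04, -0.19, 0], [0, 0, 0, -0.02, 0.08, -0.19, 0], [0, 0, 0, -0.03, 0.12, -0.19, 0], [0, 0, 0, -0.04, 0.16, -0.19, 0], [0, 0, 0, -0.05, 0.2, -0.19, 0], [0, 0, 0, -0.06, 0.23, -0.19, 0], [0, 0, 0, -0.061, 0.244, -0.19, 0], [0, 0, 0, -0.061, 0.244, -0.19, 0], [0, 0, 0, -0.061, 0.244, -0.17, 0], [0, 0, 0, -0.061, 0.244, -0.16, 0], [0, 0, 0, -0.061, 0.244, -0.16, 0]],
  ],
)

```text
time_s: 36.5
tcp_pos: [0.6488, -0.0728, 0.1865]
eef_rot: [-0.003, 0.097, 0.995, 0.0]
wrist_force: [-0.2, -0.1, -4.4]
opening: 0.0213
grasp_force: 59.9
```

```bash
python3 - <<'E'
from h import *
import pickle
t=eyes.snapshot("top");s=eyes.snapshot("scene");pickle.dump((t,s),open("t10.pkl","wb"))
cv2.imwrite("pics/v10.png",np.hstack([cv2.resize(s["image"][130:250,220:380],(400,300)),cv2.resize(t["image"][120:240,280:440],(400,300))]))
plan()
E
```

```text
t 36.6 tcp [ 0.6505 -0.0729  0.1892] yaw 168.9 open 0.0214 F [-0.6  0.4 -3.9]
```

View pics/v10.png

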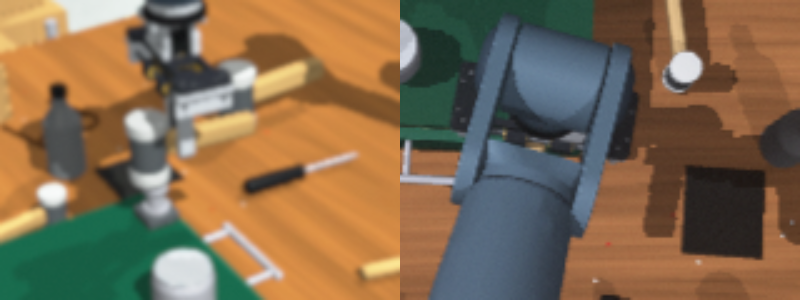

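Emit:
arm_command(
  deltas=[
    [[0, 0, 0, 0, 0, 0.006, 0], [0, 0, 0, 0, 0, 0.012, 0], [0, 0, 0, 0, 0, 0.018, 0], [0, 0, 0, 0, 0, 0.024, 0], [0, 0, 0, 0, 0, 0.03, 0], [0, 0, 0, 0, 0, 0.03, 0]],
  ],
  force=60,
)

```text
time_s: 37.2
tcp_pos: [0.6512, -0.0722, 0.1589]
eef_rot: [0.0, 0.096, 0.995, -0.0]
wrist_force: [-0.4, -0.4, -0.9]
opening: 0.0215
grasp_force: 59.9
```

```bash
python3 - <<'E'
from h import *
plan();print(telemetry.get_state()["ft_torque"])
E
```

```text
t 37.2 tcp [ 0.6512 -0.0722  0.1589] yaw 168.9 open 0.0215 F [-0.4 -0.4 -0.9]
[-0.23477438 -0.13200043 -0.03560432]
```

Emit:
arm_command(
  deltas=[
    [[0, 0, 0, 0, 0, 0.002, 0], [0, 0, 0, 0, 0, 0.004, 0], [0, 0, 0, 0, 0, 0.006, 0], [0, 0, 0, 0, 0, 0.006, 0]],
  ],
)

```text
time_s: 37.6
tcp_pos: [0.6513, -0.0722, 0.156]
eef_rot: [0.0, 0.096, 0.995, -0.0]
wrist_force: [-7.5, 0.7, 12.0]
opening: 0.0212
grasp_force: 59.9
```

Emit:
arm_command(
  deltas=[
    [[0, 0, 0, 0, 0, 0.002, 0], [0, 0, 0, 0, 0, 0.004, 0], [0, 0, 0, 0, 0, 0.005, 0], [0, 0, 0, 0, 0, 0.005, 0]],
  ],
)

```text
time_s: 38.0
tcp_pos: [0.6516, -0.0723, 0.1559]
eef_rot: [0.001, 0.096, 0.995, -0.001]
wrist_force: [-18.6, 1.7, 31.1]
opening: 0.0214
grasp_force: 59.9
```

Emit:
arm_command(
  deltas=[
    [[0, 0, 0, 0, 0, -0.01, 0], [0, 0, 0, 0, 0, -0.03, 0], [0, 0, 0, 0, 0, -0.07, 0], [0, 0, 0, 0, 0, -0.08, 0], [0, 0, 0, 0, 0, -0.08, 0], [0, 0, 0, 0, 0, -0.08, 0]],
  ],
)

```text
time_s: 38.6
tcp_pos: [0.65, -0.0716, 0.2259]
eef_rot: [-0.002, 0.096, 0.995, 0.0]
wrist_force: [0.2, 0.3, -4.9]
opening: 0.0215
grasp_force: 59.9
```

```bash
python3 - <<'E'
from h import *
plan((.5355,-.3046,.22,np.radians(-11.1)),(.5355,-.3046,.031,np.radians(-11.1)))
E
```

```text
t 38.6 tcp [ 0.65   -0.0716  0.2259] yaw 168.9 open 0.0215 F [ 0.2  0.3 -4.9]
[ 0.03 -0.19  0.03] [ 0.0676 -0.2507  0.006 ] rows 6.0
[ 0.03 -0.19  0.03] [ 0.067  -0.2508  0.195 ] rows 7.0
```

Emit:
arm_command(
  deltas=[
    [[0, 0, 0, 0.01, -0.04, 0, 0], [0, 0, 0, 0.02, -0.08, 0, 0], [0, 0, 0, 0.033, -0.12, 0, 0], [0, 0, 0, 0.044, -0.16, 0, 0], [0, 0, 0, 0.055, -0.2, 0, 0], [0, 0, 0, 0.067, -0.24, 0, 0], [0, 0, 0, 0.068, -0.251, 0.02, 0], [0, 0, 0, 0.068, -0.251, 0.06, 0], [0, 0, 0, 0.068, -0.251, 0.1, 0], [0, 0, 0, 0.068, -0.251, 0.14, 0], [0, 0, 0, 0.068, -0.251, 0.17, 0], [0, 0, 0, 0.068, -0.251, 0.17, 0], [0, 0, 0, 0.068, -0.251, 0.17, 0], [0, 0, 0, 0.068, -0.251, 0.17, 0]],
  ],
)

```text
time_s: 40.0
tcp_pos: [0.5371, -0.3061, 0.0602]
eef_rot: [0.001, 0.096, 0.995, -0.001]
wrist_force: [0.4, -0.2, -3.7]
opening: 0.0212
grasp_force: 59.9
```

```bash
python3 - <<'E'
from h import *
plan((.5355,-.3046,.031,np.radians(-11.1)))
s=eyes.snapshot("scene");import pickle;pickle.dump(s,open("s11.pkl","wb"))
# predicted white top face
z=telemetry.get_state()["tcp_pos"];p=z+.042*np.array([.981,-.1925,0]);p[2]=z[2]-.026+.086
print("head top pred px",proj(s,p))
hsv=cv2.cvtColor(s["image"],cv2.COLOR_BGR2HSV);m=cv2.inRange(hsv,(0,0,150),(180,60,255))
q=proj(s,p).astype(int);r=m[q[1]-14:q[1]+14,q[0]-14:q[0]+14]
n,l,st,c=cv2.connectedComponentsWithStats(r)
print([(st[i],c[i]+q-14) for i in range(1,n)if st[i,4]>15])
E
```

```text
t 40.0 tcp [ 0.5371 -0.3061  0.0602] yaw 168.9 open 0.0212 F [ 0.4 -0.2 -3.7]
[-0.08  0.15  0.03] [0.0019 0.0012 0.0292] rows 1.0
head top pred px [273.09185422 171.66307502]
[(array([23,  8,  5,  9, 33], dtype=int32), array([284.39393939, 169.21212121])), (array([ 7, 13, 10, 11, 77], dtype=int32), array([270.76623377, 174.93506494])), (array([24, 23,  4,  5, 16], dtype=int32), array([284.8125, 182.1875]))]
```

Emit:
arm_command(
  deltas=[
    [[0, 0, 0, 0.001, 0.001, 0.01, 0], [0, 0, 0, 0.001, 0.001, 0.02, 0], [0, 0, 0, 0.001, 0.001, 0.026, 0], [0, 0, 0, 0.001, 0.001, 0.028, 0], [0, 0, 0, 0.001, 0.001, 0.028, 0], [0, 0, 0, 0.001, 0.001, 0.028, 0]],
  ],
)

```text
time_s: 40.65
tcp_pos: [0.5354, -0.3042, 0.0303]
eef_rot: [0.0, 0.097, 0.995, -0.0]
wrist_force: [0.5, 0.4, -4.4]
opening: 0.0218
grasp_force: 59.9
```

Emit:
arm_command(
  deltas=[
    [[0, 0, 0, 0, 0, 0.001, 0], [0, 0, 0, 0, 0, 0.002, 0], [0, 0, 0, 0, 0, 0.002, 0]],
  ],
)

```text
time_s: 40.95
tcp_pos: [0.5354, -0.3043, 0.0301]
eef_rot: [-0.0, 0.096, 0.995, -0.0]
wrist_force: [-5.4, 3.7, 7.7]
opening: 0.0214
grasp_force: 59.9
```

Contact. Release and rise.

Emit:
arm_command(
  deltas=[
    [[0, 0, 0, 0, 0, -0.001, 0], [0, 0, 0, 0, 0, -0.001, 0.03], [0, 0, 0, 0, 0, -0.001, 0.045], [0, 0, 0, 0, 0, -0.001, 0.06], [0, 0, 0, 0, 0, -0.001, 0.06], [0, 0, 0, 0, 0, -0.03, 0.06], [0, 0, 0, 0, 0, -0.07, 0.06], [0, 0, 0, 0, 0, -0.12, 0.06], [0, 0, 0, 0, 0, -0.17, 0.06], [0, 0, 0, 0.05, 0, -0.21, 0.06], [0, 0, 0, 0.1, 0, -0.21, 0.06], [0, 0, 0, 0.13, 0, -0.21, 0.06], [0, 0, 0, 0.13, 0, -0.21, 0.06], [0, 0, 0, 0.13, 0, -0.21, 0.06]],
  ],
)

```text
time_s: 42.35
tcp_pos: [0.4075, -0.2793, 0.2389]
eef_rot: [0.001, 0.097, 0.995, -0.0]
wrist_force: [0.2, 0.6, -0.6]
opening: 0.0599
grasp_force: 0.0
```

```bash
python3 - <<'E'
from h import *
import pickle
t=eyes.snapshot("top");s=wrist();c0=pickle.load(open("d0.pkl","rb"))["top"];pickle.dump((t,s),open("t12.pkl","wb"))
plan()
def head(t):
    w=cv2.inRange(cv2.cvtColor(t["image"],cv2.COLOR_BGR2HSV),(0,0,110),(180,50,255))[180:225,390:435]
    n,l,st,c=cv2.connectedComponentsWithStats(w);i=1+np.argmax(st[1:,4]);k=c[i]+[390,180];return st[i],ray(t,k,.09).round(4)
print("before",head(c0));print("now",head(t))
def pad(im): 
    g=cv2.inRange(im["image"],(0,0,0),(45,45,45))[175:235,380:435];q=np.argwhere(g)
    cs=cv2.findContours(g,cv2.RETR_EXTERNAL,cv2.CHAIN_APPROX_SIMPLE)[0];r=cv2.minAreaRect(max(cs,key=cv2.contourArea));return r,ray(im,np.array(r[0])+[380,175],.004).round(4)
print(pad(c0),pad(t))
# pin head now
def pin(t):
    w=cv2.inRange(cv2.cvtColor(t["image"],cv2.COLOR_BGR2HSV),(0,0,110),(180,60,255))[150:178,322:350]
    n,l,st,c=cv2.connectedComponentsWithStats(w);i=1+np.argmax(st[1:,4]);return st[i],c[i]+[322,150]
print(pin(c0),pin(t),proj(t,(.683,-.079,.15)),proj(t,(.683,-.079,.13)))
E
```

```text
t 42.5 tcp [ 0.4084 -0.2795  0.2387] yaw 168.9 open 0.0598 F [0.9 0.4 0.5]
before (array([ 10,  11,  23,  18, 258], dtype=int32), array([ 0.5854, -0.3031,  0.09  ]))
now (array([ 16,  14,  18,  17, 241], dtype=int32), array([ 0.5774, -0.3104,  0.09  ]))
(((29.11724090576172, 29.50689697265625), (31.063949584960938, 34.35238265991211), 3.3664605617523193), array([ 0.5773, -0.3128,  0.004 ])) (((29.0, 28.5), (33.0, 30.0), 90.0), array([ 0.5805, -0.3126,  0.004 ]))
(array([  7,   7,  13,  13, 133], dtype=int32), array([334.92481203, 162.9924812 ])) (array([  7,   8,  12,  13, 113], dtype=int32), array([334.53982301, 163.74336283])) [335.9173712  163.23289376] [335.5314602  164.53946985]
```

```bash
python3 -c "
from workcell import env
print(env.finish_job())"
```

```text
the job is handed in; nothing more can be done
None
```

I handed the job in at about 42 s: both stop blocks and both clamp bars are in the shut drawer, the lock pin stopped moving at its expected home height under about 35 N, and the mallet stands within about 3 mm of its pad's centre. I viewed 16 pictures, two over the limit of 14.

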